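Gauge two pinion shafts and hang the gauge up

ROBOT

A 6-joint arm with a two-finger parallel gripper is mounted at the origin on the work surface. World frame = base frame: x ahead of the robot, y to its left, z up, the work surface at z = 0. Lengths are in mm, angles in rad, forces in N, time in s.
With the tool pointing down it reaches from about 225 to 725 mm from the base axis. Payload 3.1 kg.
Tool frame: the origin (TCP) lies on the front face of the gripper's body, between the roots of the fingers; the fingertips stand 73 mm ahead of it and the grasp point (between the pads) lies 54 mm ahead of it; z points along the fingers, x is the direction in which the jaws open and shut, and the axes are right-handed (so a half turn about z gives the same grasp; the last joint's range is limited). The gripper opens to 85 mm and grips with 20 to 120 N. Pads are 22 mm wide; open, the fingers measure 114 mm over their backs; the gripper's body (76 mm by 85 mm) begins 54 mm behind the grasp point. The pads swing forward as they close: fully open they stand 13 mm farther back than shut.
Start: joints at [1.127, 0.048, 0.099, 1.622, 0, 1.443], TCP at [163.06, 499.028, 303.912] pointing down, gripper open.
Joint ranges: [-2.91, 2.91], [-0.99, 1.94], [-1.21, 1.42], [-2.12, 2.29], [-1.49, 1.47], [-3.14, 3.14]. Speed limits (rad/s): [2.79, 2.79, 3.14, 3.14, 3.14, 3.14].

INTERFACE

Orientations are given as a rotation vector (axis times angle).
In Python, from workcell import monitor, cams, bot gives the robot as it stands.
- The arm moves only by the tool play_rows, never from a script. Its argument "moves" is a list of rows, each an object of numbers: "jaw": the finger opening in mm, from 0 to 85.4; "x", "y", "z": the shift along the tool's x, y, z in units of 30 mm (1.0 is 30 mm); "wx", "wy", "wz": the turn, a rotation vector about the tool's x, y, z in units of 5 degrees (1.0 is 5 degrees). A call has exactly 5 rows; each row shifts and turns the commanded pose from where the row before left it, along the tool's axes as they then stand; what a row does not reach is not made up. A row lasts 1/12 s, in which the tool goes at most 41.7 mm and 7.16 degrees, less where a joint would pass 70% of its speed; a pose out of reach is approached as far as the arm can. A call is refused whole if a number of a shift passes 1 or a number of a turn 1, either way. A call with a gripper value outside its range is refused whole. The fingers move at their own pace and stop on an object; the grip force is fixed at half the most. Time passes only in rows, so rows that do not move let the fingers close, or fill a call up. It gives the time, the measured TCP pose, the force and the opening at its end, in the units of the state.
- monitor.observe(): the state, without advancing time (a new reading comes with each control period).
- cams.read_camera(name): name is "scene" or "top" or "wrist"; returns a dict with "frame" (384x512x3 uint8, red, green, blue), "depth" (384x512 float32, mm along the optical axis (not along the pixel's ray), 0 where there is no reading), "intrinsics" (3x3 intrinsics, pixels), "dist" ([k1, k2, p1, p2, k3] as OpenCV has them; the pictures are not rectified), "rvec" (rotation vector, rad) and "tvec" (3), from world to camera coordinates, as OpenCV has them; the wrist camera has in their place "T_tool_cam" (4x4, takes a point from camera to tool coordinates, whose origin is the TCP and whose axes are the tool frame's). Camera axes: x right, y down, z forward; pixel columns grow to the right and rows downward; lengths in mm; the calibration is good to about 2 mm. A picture is of the moment at which its call begins: read the wrist's pose just before it.
- bot.sign_off(): hands the job in, once; it reports no verdict.
Trained networks look in the newest picture that a camera, given by its name, has taken for a name from the list of things; names that differ only in an ending like _2 or _b are one class to them, and where a whole thing is asked for, a point or a joint stands for the part that bears it (a point fixed in the world has none). Each returns a list of dicts, best first, with "confidence" (0 to 1); they miss things now and then, are a little off and sometimes report something else, mostly with a low value. They report only what shows in the picture. A call takes as long as a camera call. They do not tell look-alikes from the thing itself.
- cams.regions_of(label, camera): "pixels" (384x512 bool, what is visible of it) and "rect" ([left, top, right, bottom] in pixels, round what is visible of it).
- cams.mark_of(label, camera): "uv" ([column, row] in pixels: a listed point, or the origin of a listed thing).
The state is a dict: "t": time; "joints": joint angles; "qd": joint speeds; "effort": joint torques, N m; "eef_pos": TCP position; "orientation": TCP orientation; "contact_force": force on the tool from outside, world axes, zero at the start; "ft_torque": the same for the moment, N m; "finger_gap": finger opening in mm.
Only numpy, scipy, OpenCV 4.12 (cv2) and the standard library are available. Lean on these libraries where they do the work, as an engineer would, in place of code of your own. Each camera call takes 0.05 s, during which the arm holds its last target. There are 200 camera calls.

TASK

One of the two pinion shafts on the steel block is ground to size and the other is still oversize: find out by touch with the handled sleeve gauge, and slide the gauge fully down onto the shaft that it fits, until it sits on the gear. Then lift it off and hang it up by the eye of its handle on the hook of the grey stand, hanging freely and almost still, and leave the other things on the bench where they are.

Things in the scene. Friction and masses are not known exactly. Their poses are not given: they have to be found in the camera images.
- gauge: Loose steel sleeve gauge standing upright: open-ended tube, outside diameter 40 mm, bore 30 mm, 64 mm tall, 0.2 to 0.4 kg, with a closed rectangular loop handle of 8 mm bar on one side. Origin: centre of its lower end; z up along the tube, x towards the handle. The loop lies in the x-z plane and reaches out to x 54 mm. Grip the tube on its free +y and -y sides, from above.
- eye (a point): Centre of the opening in the gauge's handle loop, 37 mm from the tube's axis and 34 mm above the tube's lower end. The opening is 18 mm wide (gauge x 28 to 46 mm) and 36 mm tall (gauge z 16 to 52 mm); the hole runs along the gauge's y.
- block: Fixed steel block, 120 x 220 x 12 mm, with two fixed black pinions 110 mm apart along its y. Origin: centre of its underside. Each pinion is a gear 80 mm across with a plain upright shaft on its axis. One shaft is 28 mm in diameter (the gauge slides down over it to the gear), the other 32 mm (the gauge stops at its top); which stands where varies and is not told.
- seat_a (a point): Centre of the gear's upper face at the block's +y end, on the shaft's axis: (0, 55, 30) mm in the block's frame, 30 mm above the bench. z up. The shaft ends 50 mm above this point, with a 2 mm chamfer. The gauge's lower end sits here when fully down, if this shaft fits.
- seat_b (a point): The same for the gear at the block's -y end: (0, -55, 30) mm in the block's frame.
- hook: Fixed hook stand: grey round foot 100 mm across, 12 mm thick, a 14 mm post at its centre, 177 mm tall, and a hook of 10 mm round bar pointing to the stand's -x. Origin: centre of the foot's underside. Centre line of the hook bar, (x, z) in mm in the stand's frame at y 0: from (0, 170) down to (-40, 152), level to (-68, 152), up to its free tip at (-80, 168).
- hook_seat (a point): Middle of the level low part of the hook, on the bar's centre line, at (-54, 0, 152) mm in the stand's frame. The handle loop hangs here, its hole running along the stand's x, the tube on either side of the hook. When let go the gauge swings down about the hook, tube lowest, and is almost still after about 4 s.
- roller: Blue plastic roller standing on end, 80 mm across, 70 mm tall. Origin at the centre of its underside. To be left alone.
- ring_gear: Loose black ring gear, 90 mm across, 22 mm tall, lying flat. Origin at the centre of its underside. To be left alone.
- spur_gear: Loose black spur gear lying flat, 68 mm across, 16 mm thick, with a 20 mm stub shaft up to 46 mm. Origin at the centre of its underside. To be left alone.
- tape: Green tape roll lying flat, 64 mm across, 18 mm tall. Origin at the centre of its underside. To be left alone.
- screwdriver: Screwdriver with a red handle, 190 mm long, lying down. Origin at the centre of its underside. To be left alone.
- oil_bottle: White plastic bottle with a red cap, 52 mm across, 120 mm tall. Origin at the centre of its underside. To be left alone.
- hex_key: Steel hex key, 140 mm long, lying flat. Origin at the centre of its underside. To be left alone.
Mind the look-alikes: they are no part of the job. Of the things like the gauge, leave any that is orange; of the rest the smaller one is meant.

How it is judged:
By the outcome, as a careful person would: the job done as asked, in the order asked, and still so for the second after the job is handed in, with the robot touching nothing.
It also fails if it takes over 61 s, if anything falls off the work surface, if the arm or the gripper's body presses on something with over 40 N, if the wrist force passes 120 N, or if a joint passes its speed limit or range.

## Working session

There is one attempt and no reset: what is moved stays moved. The work goes in short steps, Python scripts to look and compute and a tool call to move; the robot and the scene stay as the last step left them, time stands still between calls to the robot, and variables do not carry over. Pictures are saved under pics/ and viewed, on a budget of 10 in all, crops included, one or two more only if the job needs it, and the job is handed in when it is done.

Besides the shell and the picture viewer there is one more tool, called after "Call:" as a command line: name --argument value ..., lists and objects as JSON in quotes. play_rows: Moves the arm, as the interface text tells. Its arguments: {"type":"object","properties":{"moves":{"type":"array","items":{"type":"object","properties":{"jaw":{"type":"number"},"x":{"type":"number"},"y":{"type":"number"},"z":{"type":"number"},"wx":{"type":"number"},"wy":{"type":"number"},"wz":{"type":"number"}}}}},"required":["moves"]}

```bash
mkdir -p pics; cat > h.py <<'E'
import numpy as np, cv2
from scipy.spatial.transform import Rotation as R
from workcell import monitor, cams, bot
def pose():
    s=monitor.observe(); T=np.eye(4); T[:3,:3]=R.from_rotvec(s['orientation']).as_matrix(); T[:3,3]=s['eef_pos']; return s,T
def shot(n):
    s,T=pose(); c=cams.read_camera(n)
    if n=='wrist': c['W']=T@c['T_tool_cam']   # cam->world
    else:
        M=np.eye(4); M[:3,:3]=cv2.Rodrigues(np.float64(c['rvec']))[0]; M[:3,3]=np.ravel(c['tvec']); c['W']=np.linalg.inv(M)
    return c
def ray(c,uv):
    p=cv2.undistortPoints(np.float64(uv).reshape(-1,1,2),c['intrinsics'],np.float64(c['dist']))[:,0]
    return np.c_[p,np.ones(len(p))]
def atz(c,uv,z):
    d=ray(c,uv)@c['W'][:3,:3].T; o=c['W'][:3,3]
    return o+d*((z-o[2])/d[:,2])[:,None]
def cloud(c,mask):
    v,u=np.nonzero(mask&(c['depth']>0)); 
    P=ray(c,np.c_[u,v])*c['depth'][v,u][:,None]
    return P@c['W'][:3,:3].T+c['W'][:3,3]
def save(c,name,box=None,sc=1):
    f=c['frame']
    if box: f=f[box[1]:box[3],box[0]:box[2]]
    f=cv2.resize(f,None,fx=sc,fy=sc,interpolation=cv2.INTER_CUBIC); cv2.imwrite('pics/'+name,f[...,::-1])
E
python3 - <<'E'
from h import *
C={n:shot(n) for n in('scene','top')}
save(C['scene'],'s1.png',sc=1.5);save(C['top'],'t1.png',sc=1.5)
for n in C:
    for l in ['gauge','block','hook','roller','ring_gear','spur_gear','oil_bottle','tape','screwdriver','hex_key']:
        for d in cams.regions_of(l,n):
            if d['confidence']<.3: continue
            P=cloud(C[n],d['pixels']); print(n,l,round(d['confidence'],2),np.round(d['rect']),len(P),np.round(np.median(P,0)) if len(P) else '', np.round(P.min(0)) if len(P) else '', np.round(P.max(0)) if len(P) else '')
    for l,z in [('eye',34),('gauge',0),('seat_a',30),('seat_b',30),('hook',0),('hook_seat',152),('block',0)]:
        for d in cams.mark_of(l,n): 
            if d['confidence']>.3: print(n,'mark',l,round(d['confidence'],2),np.round(d['uv'],1),np.round(atz(C[n],d['uv'],z)[0],1))
E
```

```text
scene gauge 0.78 [342. 204. 364. 221.] 194 [512. 311.  44.] [481. 291.   2.] [525. 355.  67.]
scene gauge 0.69 [284. 172. 301. 189.] 227 [376.  90.  15.] [319.  56.  -5.] [403. 123.  50.]
scene gauge 0.68 [331. 173. 348. 192.] 188 [388. 264.  47.] [307. 245.   1.] [430. 290.  67.]
scene gauge 0.56 [300. 191. 331. 216.] 490 [504. 169.  59.] [377. 136.  -2.] [530. 228.  93.]
scene gauge 0.55 [171. 150. 202. 210.] 567 [ 538. -287.   12.] [ 461. -336.   -3.] [ 586. -239.  178.]
scene block 0.68 [220. 206. 286. 246.] 1079 [643. -21.  11.] [ 534. -138.   -5.] [682.  90.  32.]
scene hook 0.88 [172. 153. 199. 213.] 576 [ 538. -287.   12.] [ 461. -344.   -3.] [ 586. -239.  178.]
scene roller 0.71 [321. 254. 347. 277.] 633 [770. 262.  69.] [702. 224.   0.] [798. 303.  77.]
scene ring_gear 0.74 [234. 169. 258. 184.] 280 [381. -95.  18.] [ 316. -140.   -3.] [426. -51.  27.]
scene spur_gear 0.8 [284. 175. 300. 187.] 187 [377.  90.  15.] [341.  58.  -2.] [403. 120.  50.]
scene spur_gear 0.36 [220. 206. 287. 246.] 976 [644. -18.  11.] [ 550. -135.   -5.] [682.  89.  32.]
scene oil_bottle 0.67 [346.
[... 2725 characters left out ...]
  13.] [ 452. -336.    4.] [ 576. -243.  178.]
top mark eye 0.74 [121.7 217.5] [480.9 329.6  34. ]
top mark eye 0.58 [146.9 243.3] [404.7 250.5  34. ]
top mark gauge 0.89 [180.5 214. ] [494.9 158.4   0. ]
top mark gauge 0.78 [133.7 209. ] [508.6 304.7   0. ]
top mark seat_a 0.7 [260.7 178.1] [608.1 -90.2  30. ]
top mark seat_a 0.57 [226.1 175.8] [613.6  17.   30. ]
top mark seat_b 0.7 [260.7 178.1] [608.1 -90.2  30. ]
top mark seat_b 0.57 [226.1 175.8] [613.6  17.   30. ]
top mark hook 0.56 [323.  201.9] [ 539.2 -290.5    0. ]
top mark hook_seat 0.79 [341.4 222.1] [ 473.5 -304.4  152. ]
top mark block 0.81 [241.2 182.1] [598.5 -30.1   0. ]
top mark block 0.7 [257.1 179.7] [606.9 -80.5   0. ]
```

```bash
python3 - <<'E'
from h import *
c=shot('top'); d=shot('scene')
a=cv2.resize(c['frame'][80:310,90:400],None,fx=2.5,fy=2.5,interpolation=3)
cv2.imwrite('pics/t2.png',a[...,::-1])
b=cv2.resize(d['frame'][160:290,270:380],None,fx=4,fy=4,interpolation=3)
cv2.imwrite('pics/s2.png',b[...,::-1])
E
```

```text
(no output)
```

View pics/t2.png

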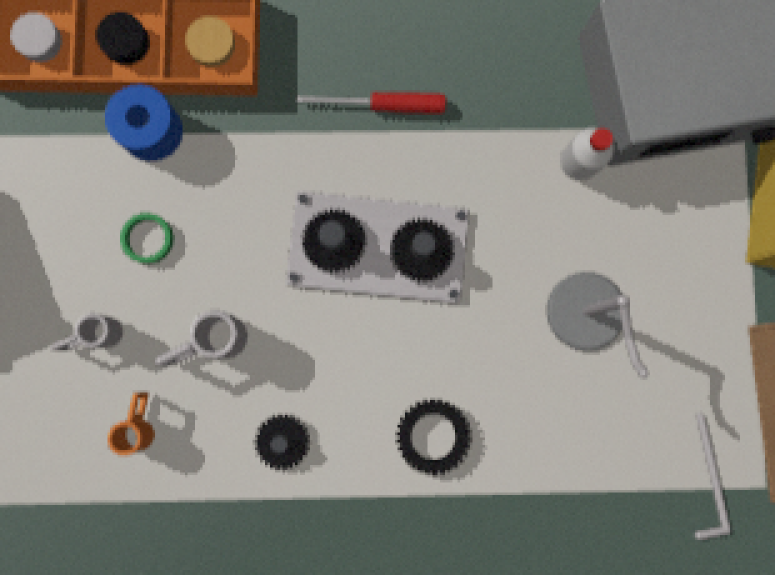

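View pics/s2.png

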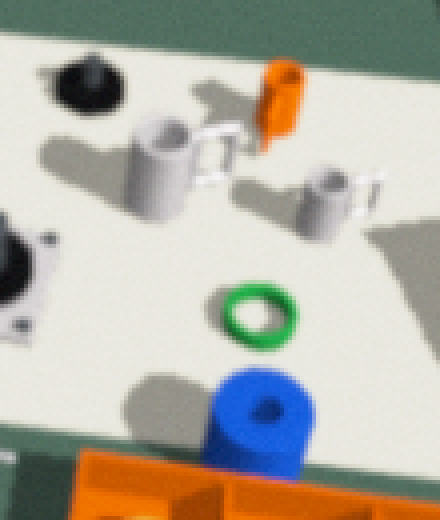

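Candidates in the full top picture: small grey sleeve (126,212), larger grey sleeve (177,213), orange sleeve (142,254). The orange one is excluded and the smaller grey one is meant, so I choose (126,212), at about (507,308) mm. Next I'll hover over it and check with the wrist camera.

```bash
cat >> h.py <<'E'
def plan(p,rv=None,n=None,smax=1.0):
    """rows to reach TCP p (world) with rotation matrix rv, straight"""
    s,T=pose(); Rt=T[:3,:3] if rv is None else rv
    w=R.from_matrix(T[:3,:3].T@Rt).as_rotvec(); d=np.asarray(p,float)-T[:3,3]
    k=n or int(np.ceil(max(np.linalg.norm(d)/30/smax,np.linalg.norm(w)/np.radians(5))))
    k=max(5,5*int(np.ceil(k/5))) if n is None else k
    A=T[:3,:3]; out=[]
    for i in range(k):
        t=A.T@(d/k)/30; out.append(np.r_[t,w/k/np.radians(5)].round(3)); A=A@R.from_rotvec(w/k).as_matrix()
    print(k,'rows, x y z wx wy wz'); print(np.array2string(np.array(out),suppress_small=True))
def down(yaw): # tool z down, tool x at yaw (deg)
    c,s=np.cos(np.radians(yaw)),np.sin(np.radians(yaw)); return np.array([[c,s,0],[s,-c,0],[0,0,-1.]])
def yaw():
    s,T=pose(); return np.degrees(np.arctan2(T[1,0],T[0,0]))
E
python3 - <<'E'
from h import *
s,T=pose(); print(T.round(3), yaw(), s['contact_force'])
c=shot('wrist'); print(c['T_tool_cam'].round(2), c['intrinsics'].round(1))
c=shot('top')
m=np.zeros((384,512),bool); m[200:226,106:142]=1
P=cloud(c,m); P=P[P[:,2]>20]
print(len(P)); T2=P[P[:,2]>58]; print(T2.round(0)[::3].tolist())
plan([440,350,290],down(yaw()))
plan([440,350,290],down(48))
E
```

```text
[[ 3.11000e-01  9.51000e-01 -0.00000e+00  1.63045e+02]
 [ 9.51000e-01 -3.11000e-01  0.00000e+00  4.99026e+02]
 [-0.00000e+00 -0.00000e+00 -1.00000e+00  3.03913e+02]
 [ 0.00000e+00  0.00000e+00  0.00000e+00  1.00000e+00]] 71.9079090224164 [-0.09875876 -0.48863878  0.35145608]
[[  1.    -0.    -0.    -2.11]
 [  0.     0.95   0.32 -82.05]
 [ -0.    -0.32   0.95 -70.77]
 [  0.     0.     0.     1.  ]] [[300.8   0.  254.3]
 [  0.  300.8 192.5]
 [  0.    0.    1. ]]
200
[[514.0, 315.0, 65.0], [514.0, 305.0, 66.0], [511.0, 320.0, 65.0], [511.0, 312.0, 63.0], [511.0, 302.0, 66.0], [512.0, 295.0, 62.0], [508.0, 318.0, 63.0], [509.0, 294.0, 63.0], [505.0, 320.0, 64.0], [506.0, 291.0, 65.0], [502.0, 293.0, 68.0], [499.0, 326.0, 64.0], [500.0, 289.0, 61.0], [497.0, 291.0, 64.0], [494.0, 324.0, 60.0], [490.0, 324.0, 68.0], [491.0, 293.0, 64.0], [487.0, 335.0, 60.0], [488.0, 323.0, 63.0], [488.0, 290.0, 64.0], [485.0, 329.0, 62.0], [485.0, 319.0, 63.0], [485.0, 292.0, 65.0], [482.0, 341.0, 60.0], [482.0, 319.0, 63.0], [482.0, 310.0, 66.0], [482.0, 298.0, 65.0], [478.0, 355.0, 60.0], [479.0, 347.0,
[... 795 characters left out ...]

15 rows, x y z wx wy wz
[[-0.124  0.688  0.031 -0.     0.     0.319]
 [-0.104  0.691  0.031 -0.     0.     0.319]
 [-0.085  0.694  0.031 -0.     0.     0.319]
 [-0.066  0.696  0.031 -0.     0.     0.319]
 [-0.046  0.697  0.031 -0.     0.     0.319]
 [-0.027  0.698  0.031 -0.     0.     0.319]
 [-0.008  0.699  0.031 -0.     0.     0.319]
 [ 0.012  0.699  0.031 -0.     0.     0.319]
 [ 0.031  0.698  0.031 -0.     0.     0.319]
 [ 0.051  0.697  0.031 -0.     0.     0.319]
 [ 0.07   0.695  0.031 -0.     0.     0.319]
 [ 0.089  0.693  0.031 -0.     0.     0.319]
 [ 0.109  0.69   0.031 -0.     0.     0.319]
 [ 0.128  0.687  0.031 -0.     0.     0.319]
 [ 0.147  0.683  0.031 -0.     0.     0.319]]
```

```bash
python3 - <<'E'
from h import *
plan([497,306,270],down(25),n=15)
E
```

```text
15 rows, x y z wx wy wz
[[-0.177  0.839  0.075 -0.     0.     0.625]
 [-0.131  0.847  0.075 -0.     0.     0.625]
 [-0.085  0.853  0.075 -0.     0.     0.625]
 [-0.038  0.856  0.075 -0.     0.     0.625]
 [ 0.009  0.857  0.075 -0.     0.     0.625]
 [ 0.055  0.855  0.075 -0.     0.     0.625]
 [ 0.102  0.851  0.075 -0.     0.     0.625]
 [ 0.148  0.844  0.075 -0.     0.     0.625]
 [ 0.194  0.835  0.075 -0.     0.     0.625]
 [ 0.239  0.823  0.075 -0.     0.     0.625]
 [ 0.284  0.809  0.075 -0.     0.     0.625]
 [ 0.328  0.792  0.075 -0.     0.     0.625]
 [ 0.37   0.773  0.075 -0.     0.     0.625]
 [ 0.412  0.752  0.075 -0.     0.     0.625]
 [ 0.452  0.728  0.075 -0.     0.     0.625]]
```

Call:
play_rows --moves '[{"x": -0.18,"y": 0.84,"z": 0.075,"wz": 0.625,"jaw": 85},{"x": -0.13,"y": 0.85,"z": 0.075,"wz": 0.625,"jaw": 85},{"x": -0.085,"y": 0.85,"z": 0.075,"wz": 0.625,"jaw": 85},{"x": -0.04,"y": 0.86,"z": 0.075,"wz": 0.625,"jaw": 85},{"x": 0.01,"y": 0.86,"z": 0.075,"wz": 0.625,"jaw": 85}]'

```text
$.moves[0]: bad value
```

Call:
play_rows --moves '[{"x": 0.055,"y": 0.855,"z": 0.075,"wz": 0.625,"jaw": 85},{"x": 0.1,"y": 0.85,"z": 0.075,"wz": 0.625,"jaw": 85},{"x": 0.15,"y": 0.845,"z": 0.075,"wz": 0.625,"jaw": 85},{"x": 0.19,"y": 0.835,"z": 0.075,"wz": 0.625,"jaw": 85},{"x": 0.24,"y": 0.82,"z": 0.075,"wz": 0.625,"jaw": 85}]'

```text
$.moves[0]: bad value
```

Call:
play_rows --moves '[{"x": 0.28,"y": 0.81,"z": 0.075,"wz": 0.625,"jaw": 85},{"x": 0.33,"y": 0.79,"z": 0.075,"wz": 0.625,"jaw": 85},{"x": 0.37,"y": 0.77,"z": 0.075,"wz": 0.625,"jaw": 85},{"x": 0.41,"y": 0.75,"z": 0.075,"wz": 0.625,"jaw": 85},{"x": 0.45,"y": 0.73,"z": 0.075,"wz": 0.625,"jaw": 85}]'

```text
$.moves[0]: bad value
```

```bash
cat >> h.py <<'E'
def ring(c,box_center_uv,r,zlo,zhi):
    pass
def circ(P):
    A=np.c_[2*P[:,:2],np.ones(len(P))]; x=np.linalg.lstsq(A,(P[:,:2]**2).sum(1),rcond=None)[0]
    return x[:2],np.sqrt(x[2]+x[:2]@x[:2])
E
python3 - <<'E'
from h import *
s,T=pose(); print(s['t'],s['eef_pos'],yaw(),s['joints'])
c=shot('wrist'); save(c,'w1.png',sc=1.2)
for d in cams.regions_of('gauge','wrist'):
    P=cloud(c,d['pixels']); print('reg',d['confidence'],d['rect'],np.median(P,0).round(),P.max(0).round())
    t=P[(P[:,2]>56)&(P[:,2]<72)]; print(len(t),t.mean(0),t[:,:2].min(0),t[:,:2].max(0))
for l,z in [('gauge',0),('eye',34)]:
    for d in cams.mark_of(l,'wrist'): print(l,d['confidence'],d['uv'],atz(c,d['uv'],z)[0])
E
```

```text
2.0 [163.05787055 499.01889164 303.89451474] 71.90462195809226 [1.12718662e+00 4.80263171e-02 9.91933475e-02 1.62202852e+00
 2.05029895e-05 1.44301055e+00]
reg 0.73 [152.6, 321.6, 165.5, 346.0] [366. 280.  14.] [382. 282.  27.]<stdin>:6: RuntimeWarning: Mean of empty slice.
  ret = um.true_divide(
Traceback (most recent call last):
ValueError: zero-size array to reduction operation minimum which has no identity
```

View pics/w1.png

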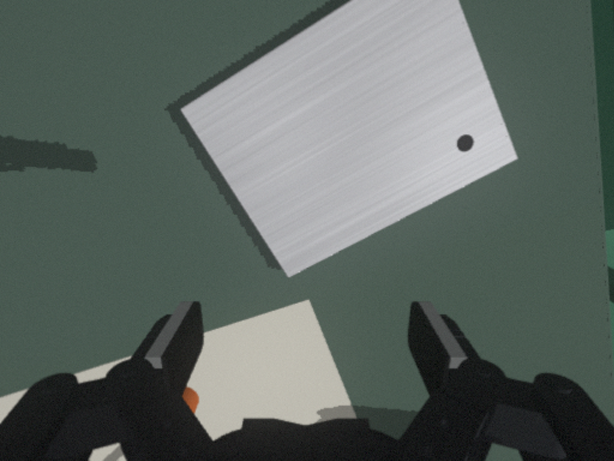

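The picture shows the view from the start pose, since the moves were refused and the arm did not move. My guess is that every key is required in each row, so I'm resending with all of them.

Call:
play_rows --moves '[{"x": -0.18,"y": 0.84,"z": 0.075,"wx": 0,"wy": 0,"wz": 0.625,"jaw": 85},{"x": -0.13,"y": 0.85,"z": 0.075,"wx": 0,"wy": 0,"wz": 0.625,"jaw": 85},{"x": -0.085,"y": 0.85,"z": 0.075,"wx": 0,"wy": 0,"wz": 0.625,"jaw": 85},{"x": -0.04,"y": 0.86,"z": 0.075,"wx": 0,"wy": 0,"wz": 0.625,"jaw": 85},{"x": 0.01,"y": 0.86,"z": 0.075,"wx": 0,"wy": 0,"wz": 0.625,"jaw": 85}]'

```text
t: 2.52
eef_pos: [275.4, 433.9, 292.6]
orientation: [-2.772, -1.479, -0.0]
contact_force: [0.5, 0.4, -0.2]
finger_gap: 84.9
```

Call:
play_rows --moves '[{"x": 0.055,"y": 0.855,"z": 0.075,"wx": 0,"wy": 0,"wz": 0.625,"jaw": 85},{"x": 0.1,"y": 0.85,"z": 0.075,"wx": 0,"wy": 0,"wz": 0.625,"jaw": 85},{"x": 0.15,"y": 0.845,"z": 0.075,"wx": 0,"wy": 0,"wz": 0.625,"jaw": 85},{"x": 0.19,"y": 0.835,"z": 0.075,"wx": 0,"wy": 0,"wz": 0.625,"jaw": 85},{"x": 0.24,"y": 0.82,"z": 0.075,"wx": 0,"wy": 0,"wz": 0.625,"jaw": 85}]'

```text
t: 2.93
eef_pos: [386.8, 369.4, 281.4]
orientation: [-2.947, -1.087, -0.0]
contact_force: [-0.3, 0.2, 0.1]
finger_gap: 85.1
```

Call:
play_rows --moves '[{"x": 0.28,"y": 0.81,"z": 0.075,"wx": 0,"wy": 0,"wz": 0.625,"jaw": 85},{"x": 0.33,"y": 0.79,"z": 0.075,"wx": 0,"wy": 0,"wz": 0.625,"jaw": 85},{"x": 0.37,"y": 0.77,"z": 0.075,"wx": 0,"wy": 0,"wz": 0.625,"jaw": 85},{"x": 0.41,"y": 0.75,"z": 0.075,"wx": 0,"wy": 0,"wz": 0.625,"jaw": 85},{"x": 0.45,"y": 0.73,"z": 0.075,"wx": 0,"wy": 0,"wz": 0.625,"jaw": 85}]'

```text
t: 3.35
eef_pos: [497.9, 305.2, 270.0]
orientation: [-3.068, -0.677, -0.0]
contact_force: [1.1, -0.1, 0.1]
finger_gap: 84.9
```

```bash
python3 - <<'E'
from h import *
s,T=pose(); print(s['t'],s['eef_pos'],yaw(),s['joints'])
c=shot('wrist'); save(c,'w2.png',sc=1.2)
for d in cams.regions_of('gauge','wrist'):
    P=cloud(c,d['pixels']); print('reg',d['confidence'],d['rect'],np.median(P,0).round(),P.max(0).round())
    t=P[(P[:,2]>56)&(P[:,2]<72)]
    if len(t)>5: print(len(t),t.mean(0),t[:,:2].min(0),t[:,:2].max(0))
for l,z in [('gauge',0),('eye',34)]:
    for d in cams.mark_of(l,'wrist'): print(l,d['confidence'],d['uv'],atz(c,d['uv'],z)[0])
E
```

```text
3.35 [497.92415559 305.16492811 270.01300638] 24.871793816959958 [4.34993612e-01 1.97465567e-01 1.95399498e-01 1.56865301e+00
 7.50683300e-05 1.57169525e+00]
reg 0.69 [96.5, 137.9, 178.3, 196.2] [380. 259.  49.] [426. 282.  66.]
1096 [381.79111535 261.79190183  62.1030408 ] [352.91275753 242.55998714] [425.48809041 282.14241451]
reg 0.65 [235.1, 116.3, 277.3, 198.1] [495. 310.  59.] [530. 356.  66.]
992 [492.99186954 317.20602374  62.35911776] [473.79597216 286.76210508] [517.69483769 355.30238538]
reg 0.61 [165.8, 213.7, 225.8, 330.2] [490. 181.  72.] [521. 227.  92.]
795 [491.56781028 168.67358378  64.224906  ] [457.76680269 136.67959899] [518.37915108 226.89128278]
reg 0.46 [78.3, 372.0, 95.6, 382.2] [410. -80.  19.] [420. -67.  24.]
gauge 0.88 [203.9, 262.8] [492.96763558 158.03939815   0.        ]
gauge 0.66 [140.6, 150.8] [372.789692   264.24265039   0.        ]
gauge 0.58 [255.0, 164.9] [498.43489897 304.1516571    0.        ]
eye 0.96 [158.0, 180.1] [408.33203147 253.26173736  34.        ]
eye 0.86 [194.2, 246.3] [471.84110175 195.51529482  34.        ]
eye 0.77 [255.3, 136.2] [482.66520101 338.65993775  34.        ]
```

View pics/w2.png

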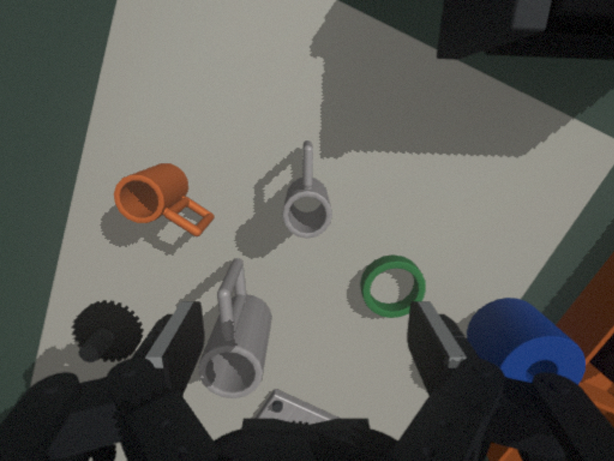

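The crop confirms the choice: the small grey gauge stands at (307,208), with its handle pointing up in the image. The orange one is at (150,190) and the bigger grey one at (240,340). I'll fit the rim circle and descend.

```bash
cat >> h.py <<'E'
def edges_circle(c,ctr,z,r,label=None,dil=0,rng=6):
    """image fit: project circle radius r at height z, maximise radial gradient of grey image"""
    from scipy.optimize import minimize
    g=cv2.GaussianBlur(cv2.cvtColor(c['frame'],cv2.COLOR_RGB2GRAY).astype(np.float32),(0,0),1)
    M=np.linalg.inv(c['W']); rv=cv2.Rodrigues(M[:3,:3])[0]
    a=np.linspace(0,2*np.pi,120,endpoint=False)
    def samp(x,y,rr):
        P=np.c_[x+rr*np.cos(a),y+rr*np.sin(a),np.full(120,z)]
        q=cv2.projectPoints(P,rv,M[:3,3],c['intrinsics'],np.float64(c['dist']))[0][:,0].astype(np.float32)
        return cv2.remap(g,q[:,:1],q[:,1:],cv2.INTER_LINEAR)[:,0]
    best=max(((np.abs(samp(x,y,rr+.7)-samp(x,y,rr-.7)).mean(),x,y,rr) for x in np.arange(ctr[0]-rng,ctr[0]+rng+.1,.5) for y in np.arange(ctr[1]-rng,ctr[1]+rng+.1,.5) for rr in np.atleast_1d(r)))
    return best
E
python3 - <<'E'
from h import *
c=shot('wrist')
m=np.ones((384,512),bool); P=cloud(c,m); 
t=P[(np.hypot(P[:,0]-497,P[:,1]-305)<24)&(P[:,2]>60)&(P[:,2]<68)]
a=np.arctan2(t[:,1]-305,t[:,0]-497)
print(len(t),t[:,2].mean(),circ(t),t.min(0),t.max(0))
print(edges_circle(c,(497,305),64,[20,15]),edges_circle(c,(497,305),64,20),edges_circle(c,(497,305),64,15))
h=P[(P[:,2]>55)&(P[:,2]<66)&(np.hypot(P[:,0]-485,P[:,1]-335)<28)&(np.hypot(P[:,0]-497,P[:,1]-305)>26)]
print(h.mean(0),len(h))
E
```

```text
624 64.1926562412817 (array([497.75376317, 306.68607232]), np.float64(17.411065556002036)) [478.39051521 286.50715898  60.00247416] [517.57291311 327.85707223  67.01041806]
(np.float32(19.34117), np.float64(498.0), np.float64(306.5), np.int64(15)) (np.float32(12.028963), np.float64(499.0), np.float64(306.0), np.int64(20)) (np.float32(19.34117), np.float64(498.0), np.float64(306.5), np.int64(15))
[481.82918888 341.8277335   59.71398831] 270
```

Call:
play_rows --moves '[{"x": 0.02,"y": -0.04,"z": 0.8,"wx": 0,"wy": 0,"wz": 0,"jaw": 85},{"x": 0,"y": 0,"z": 0.8,"wx": 0,"wy": 0,"wz": 0,"jaw": 85},{"x": 0,"y": 0,"z": 0.8,"wx": 0,"wy": 0,"wz": 0,"jaw": 85},{"x": 0,"y": 0,"z": 0.8,"wx": 0,"wy": 0,"wz": 0,"jaw": 85},{"x": 0,"y": 0,"z": 0.8,"wx": 0,"wy": 0,"wz": 0,"jaw": 85}]'

```text
t: 4.02
eef_pos: [495.8, 308.3, 149.7]
orientation: [-3.066, -0.684, -0.001]
contact_force: [0.3, 0.3, -0.4]
finger_gap: 85.0
```

Call:
play_rows --moves '[{"x": 0,"y": 0,"z": 0.6,"wx": 0,"wy": 0,"wz": 0,"jaw": 85},{"x": 0,"y": 0,"z": 0.6,"wx": 0,"wy": 0,"wz": 0,"jaw": 85},{"x": 0,"y": 0,"z": 0.56,"wx": 0,"wy": 0,"wz": 0,"jaw": 85},{"x": 0,"y": 0,"z": 0,"wx": 0,"wy": 0,"wz": 0,"jaw": 60},{"x": 0,"y": 0,"z": 0,"wx": 0,"wy": 0,"wz": 0,"jaw": 30}]'

```text
t: 4.43
eef_pos: [495.2, 307.6, 96.6]
orientation: [3.066, 0.683, -0.004]
contact_force: [-0.4, 0.0, -0.2]
finger_gap: 63.2
```

Call:
play_rows --moves '[{"x": 0,"y": 0,"z": 0,"wx": 0,"wy": 0,"wz": 0,"jaw": 30},{"x": 0,"y": 0,"z": 0,"wx": 0,"wy": 0,"wz": 0,"jaw": 30},{"x": 0,"y": 0,"z": 0,"wx": 0,"wy": 0,"wz": 0,"jaw": 30},{"x": 0,"y": 0,"z": 0,"wx": 0,"wy": 0,"wz": 0,"jaw": 30},{"x": 0,"y": 0,"z": 0,"wx": 0,"wy": 0,"wz": 0,"jaw": 30}]'

```text
t: 4.85
eef_pos: [498.1, 308.1, 99.7]
orientation: [-3.065, -0.681, -0.006]
contact_force: [-0.7, 1.0, 6.5]
finger_gap: 39.1
```

Call:
play_rows --moves '[{"x": 0,"y": 0,"z": -0.9,"wx": 0,"wy": 0,"wz": 0,"jaw": 30},{"x": 0,"y": 0,"z": -0.9,"wx": 0,"wy": 0,"wz": 0,"jaw": 30},{"x": 0,"y": 0,"z": -0.9,"wx": 0,"wy": 0,"wz": 0,"jaw": 30},{"x": 0,"y": 0,"z": -0.9,"wx": 0,"wy": 0,"wz": 0,"jaw": 30},{"x": 0,"y": 0,"z": -0.9,"wx": 0,"wy": 0,"wz": 0,"jaw": 30}]'

```text
t: 5.27
eef_pos: [496.5, 306.8, 232.8]
orientation: [3.066, 0.68, -0.003]
contact_force: [0.8, -0.1, -1.5]
finger_gap: 39.5
```

Call:
play_rows --moves '[{"x": -0.21,"y": 0.76,"z": -0.08,"wx": 0,"wy": 0,"wz": 0.17,"jaw": 30},{"x": -0.2,"y": 0.76,"z": -0.08,"wx": 0,"wy": 0,"wz": 0.17,"jaw": 30},{"x": -0.19,"y": 0.76,"z": -0.08,"wx": 0,"wy": 0,"wz": 0.17,"jaw": 30},{"x": -0.18,"y": 0.76,"z": -0.08,"wx": 0,"wy": 0,"wz": 0.17,"jaw": 30},{"x": -0.165,"y": 0.765,"z": -0.08,"wx": 0,"wy": 0,"wz": 0.17,"jaw": 30}]'

```text
t: 5.68
eef_pos: [515.8, 190.0, 243.8]
orientation: [3.09, 0.566, -0.002]
contact_force: [0.2, 0.0, -2.5]
finger_gap: 39.3
```

Call:
play_rows --moves '[{"x": -0.155,"y": 0.765,"z": -0.08,"wx": 0,"wy": 0,"wz": 0.17,"jaw": 30},{"x": -0.145,"y": 0.77,"z": -0.08,"wx": 0,"wy": 0,"wz": 0.17,"jaw": 30},{"x": -0.13,"y": 0.77,"z": -0.08,"wx": 0,"wy": 0,"wz": 0.17,"jaw": 30},{"x": -0.12,"y": 0.77,"z": -0.08,"wx": 0,"wy": 0,"wz": 0.17,"jaw": 30},{"x": -0.11,"y": 0.775,"z": -0.08,"wx": 0,"wy": 0,"wz": 0.17,"jaw": 30}]'

```text
t: 6.1
eef_pos: [534.9, 74.2, 255.7]
orientation: [3.109, 0.45, -0.002]
contact_force: [-0.0, 0.4, -1.5]
finger_gap: 39.5
```

Call:
play_rows --moves '[{"x": -0.095,"y": 0.775,"z": -0.08,"wx": 0,"wy": 0,"wz": 0.17,"jaw": 30},{"x": -0.085,"y": 0.78,"z": -0.08,"wx": 0,"wy": 0,"wz": 0.17,"jaw": 30},{"x": -0.07,"y": 0.78,"z": -0.08,"wx": 0,"wy": 0,"wz": 0.17,"jaw": 30},{"x": -0.06,"y": 0.78,"z": -0.08,"wx": 0,"wy": 0,"wz": 0.17,"jaw": 30},{"x": -0.05,"y": 0.78,"z": -0.08,"wx": 0,"wy": 0,"wz": 0.17,"jaw": 30}]'

```text
t: 6.52
eef_pos: [554.3, -41.5, 267.7]
orientation: [-3.124, -0.334, 0.002]
contact_force: [-0.2, -1.1, -2.1]
finger_gap: 39.8
```

```bash
python3 - <<'E'
from h import *
s,T=pose(); print(s['t'],s['eef_pos'],yaw(),s['finger_gap'])
C={'wrist':shot('wrist'),'top':shot('top')}; save(C['wrist'],'w3.png',sc=1.2)
s,T=pose(); print(s['t'],s['eef_pos'],yaw())
for n in C:
    c=C[n]
    for d in cams.mark_of('seat_a',n): 
        if d['confidence']>.4: print(n,d['confidence'],d['uv'],atz(c,d['uv'],30)[0])
    P=cloud(c,np.ones((384,512),bool))
    t=P[(P[:,2]>74)&(P[:,2]<86)&(np.hypot(P[:,0]-610,P[:,1]+30)<90)]
    for q in (t[t[:,1]>-30],t[t[:,1]<=-30]):
        if len(q)<4: continue
        print(n,len(q),q.mean(0),q.min(0),q.max(0))
        m=(q.min(0)+q.max(0))/2
        if n=='wrist': print([tuple(np.round(edges_circle(c,m,80,[r],rng=5),2)) for r in (11,12,12.5,13,13.5,14,14.5,15,16)])
    g=P[(P[:,2]>26)&(P[:,2]<34)&(np.hypot(P[:,0]-610,P[:,1]+30)<115)]
    for q in (g[g[:,1]>-30],g[g[:,1]<=-30]): print('gear',len(q),circ(q),(q.min(0)+q.max(0))/2) if len(q)>20 else 0
E
```

```text
6.5167 [554.32518856 -41.50846807 267.69413429] 12.220998697421042 39.75621764292377
6.6167 [554.97315418 -43.68485057 267.90066156] 12.005601974178763
wrist 1169 [613.82139058  24.72260433  80.36832514] [598.72785789   8.6645398   74.03138053] [630.67037948  40.15905437  83.49335201]
[(np.float64(6.2), np.float64(619.7), np.float64(19.41), np.float64(11.0)), (np.float64(7.74), np.float64(619.7), np.float64(19.41), np.float64(12.0)), (np.float64(8.28), np.float64(619.7), np.float64(21.91), np.float64(12.5)), (np.float64(8.94), np.float64(619.7), np.float64(21.41), np.float64(13.0)), (np.float64(9.37), np.float64(619.7), np.float64(24.41), np.float64(13.5)), (np.float64(9.75), np.float64(619.7), np.float64(24.41), np.float64(14.0)), (np.float64(10.94), np.float64(615.2), np.float64(25.41), np.float64(14.5)), (np.float64(11.84), np.float64(614.7), np.float64(25.41), np.float64(15.0)), (np.float64(12.11), np.float64(617.2), np.float64(24.91), np.float64(16.0))]
wrist 381 [604.95519015 -78.86638165  80.04776221] [593.37620018 -94.86539492  74.00325961] [618.83807978 -71.02945995  82.6549
[... 440 characters left out ...]
, np.float64(-85.45), np.float64(14.0)), (np.float64(10.3), np.float64(608.11), np.float64(-77.95), np.float64(14.5)), (np.float64(9.82), np.float64(608.11), np.float64(-77.95), np.float64(15.0)), (np.float64(9.33), np.float64(611.11), np.float64(-80.95), np.float64(16.0))]
gear 3207 (array([616.11232709,  24.33433936]), np.float64(30.657160099489683)) [614.8233674   24.51871252  29.85909283]
gear 1654 (array([608.22784767, -78.99584165]), np.float64(25.902779770253947)) [608.49411515 -78.2595838   29.890988  ]
top 0.86 [226.4, 176.1] [612.69336221  16.06865648  30.        ]
gear 92 (array([613.64744045,  46.29586194]), np.float64(17.539304030462233)) [614.19507219  53.1176572   30.01641695]
```

View pics/w3.png

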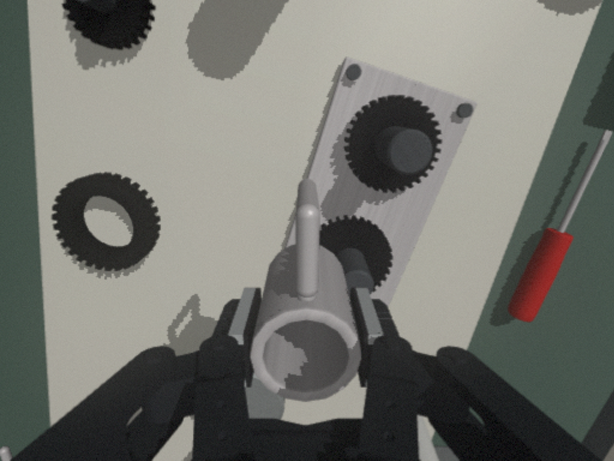

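Call:
play_rows --moves '[{"x": -0.21,"y": 0.7,"z": 0,"wx": 0,"wy": 0,"wz": 0,"jaw": 30},{"x": -0.21,"y": 0.7,"z": 0,"wx": 0,"wy": 0,"wz": 0,"jaw": 30},{"x": -0.21,"y": 0.7,"z": 0,"wx": 0,"wy": 0,"wz": 0,"jaw": 30},{"x": -0.21,"y": 0.7,"z": 0,"wx": 0,"wy": 0,"wz": 0,"jaw": 30},{"x": -0.21,"y": 0.7,"z": 0,"wx": 0,"wy": 0,"wz": 0,"jaw": 30}]'

```text
t: 7.13
eef_pos: [545.9, -149.0, 267.9]
orientation: [-3.122, -0.339, 0.001]
contact_force: [-0.3, -1.2, -2.3]
finger_gap: 39.2
```

```bash
python3 - <<'E'
from h import *
for k in range(2):
    c=shot('wrist'); s,T=pose(); print(s['t'],s['eef_pos'],yaw(),R.from_matrix(T[:3,:3]@down(12).T).as_rotvec())
    P=cloud(c,np.ones((384,512),bool))
    for ctr in ((606,-85),(615,24)):
        d=np.hypot(P[:,0]-ctr[0],P[:,1]-ctr[1])
        q=P[(d<24)&(P[:,2]>76)&(P[:,2]<85)]
        if len(q)<30: continue
        l,h=np.percentile(q,1,0),np.percentile(q,99,0)
        print('shaft',len(q),q.mean(0).round(1),((l+h)/2).round(1),(h-l).round(1),'area diam',)
        g=P[(d<46)&(P[:,2]>26)&(P[:,2]<34)]; print('gear',len(g),((np.percentile(g,.5,0)+np.percentile(g,99.5,0))/2).round(1),(np.percentile(g,99.5,0)-np.percentile(g,.5,0)).round(1))
        from_edges=[edges_circle(c,((l+h)/2),80,[r],rng=4) for r in (11.5,12,12.5,13.5,14,14.5,16)]; print([tuple(np.round(e,2).tolist()) for e in from_edges])
    z=s['eef_pos'][2]-35.7; o=T@[0,0,35.7,1]
    for r in (15,20):
        b=edges_circle(c,o[:2],z,[r],rng=5); v=np.linalg.inv(T)@[b[1],b[2],z,1]; print('rim',r,np.round(b,2),v.round(2))
    I=np.c_[P,np.ones(len(P))]@np.linalg.inv(T).T
    q=I[(np.hypot(I[:,0],I[:,1])<25)&(np.abs(I[:,2]-35.7)<6)]; print('rimcloud',len(q),np.median(q[:,2]),circ(q),q.min(0),q.max(0))
save(c,'w4.png',sc=1.2)
E
```

```text
7.1833 [ 545.64543666 -153.24240033  267.65666481] 12.179456545959 [-0.00402513  0.00144666  0.0031362 ]
shaft 871 [604.2 -84.9  80.4] [604.7 -85.1  79.7] [26.2 26.   5.3] area diam
gear 3474 [604.9 -85.1  29.7] [75.9 76.6  6.1]
[(7.36, 605.24, -82.61, 11.5), (8.86, 605.74, -83.61, 12.0), (11.04, 605.24, -84.11, 12.5), (11.91, 604.74, -84.61, 13.5), (10.55, 604.24, -85.11, 14.0), (10.57, 608.74, -84.61, 14.5), (10.94, 608.74, -82.11, 16.0)]
shaft 314 [615.8  11.9  80.1] [615.9  12.6  79.3] [24.   9.1  6.1] area diam
gear 2625 [615.4   9.7  29.8] [75.6 48.4  6.9]
[(7.53, 619.87, 8.64, 11.5), (8.3, 619.87, 8.64, 12.0), (8.81, 619.87, 8.64, 12.5), (8.71, 619.87, 8.64, 13.5), (8.6, 619.87, 8.64, 14.0), (8.71, 619.87, 8.64, 14.5), (8.71, 618.87, 8.64, 16.0)]
rim 15 [  29.66  546.09 -151.39   15.  ] [ 0.91 -1.85 35.69  1.  ]
rim 20 [  37.67  546.09 -151.39   20.  ] [ 0.91 -1.85 35.69  1.  ]
rimcloud 4661 35.26726152990821 (array([ 0.61532452, -3.5497744 ]), np.float64(18.1847167124732)) [-22.17994066 -24.98761122  29.70533172   1.        ] [23.54625312 18.64622511 41.69905946  1.        ]

[... 407 characters left out ...]
3, 14.5), (10.91, 608.49, -83.13, 16.0)]
shaft 59 [616.6   8.9  78.5] [616.9   9.4  78.6] [14.2  3.3  4.8] area diam
gear 2470 [616.2   6.9  29.7] [74.5 42.4  7. ]
[(6.72, 620.86, 5.45, 11.5), (7.85, 620.86, 5.45, 12.0), (9.24, 620.86, 5.45, 12.5), (10.24, 620.36, 5.45, 13.5), (10.05, 620.36, 5.45, 14.0), (9.94, 619.86, 5.95, 14.5), (9.16, 617.86, 5.95, 16.0)]
rim 15 [  30.96  545.71 -155.73   15.  ] [-0.95  4.4  35.7   1.  ]
rim 20 [  38.67  545.71 -155.73   20.  ] [-0.95  4.4  35.7   1.  ]
rimcloud 5044 35.537913063107155 (array([-0.5658704 ,  1.53065388]), np.float64(18.71952098103917)) [-24.20571481 -24.93696311  29.70674709   1.        ] [24.08716937 24.13094874 41.69928058  1.        ]
```

View pics/w4.png

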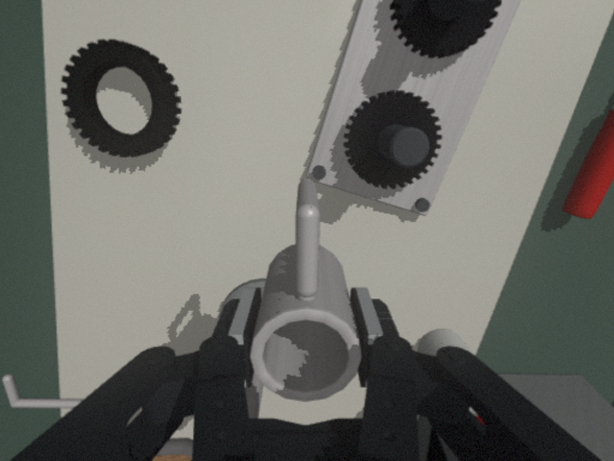

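Shaft b shows at (408,146), with a flat 26 mm wide against about 32 mm for shaft a, so b looks like the ground one. The touch test will decide. Next I'll measure the held tube in the tool frame and the settled pose.

```bash
python3 - <<'E'
from h import *
for k in range(3):
    s,T=pose(); c=shot('wrist'); P=cloud(c,np.ones((384,512),bool)); print(s['t'],s['eef_pos'].round(2) if hasattr(s['eef_pos'],'round') else s['eef_pos'],round(yaw(),2),R.from_matrix(T[:3,:3]@down(12).T).as_rotvec().round(4))
    c['W']=c['T_tool_cam']; 
    for r in (15,20): print(r,np.round(edges_circle(c,(0,0),35.7,[r],rng=5),2))
    d=np.hypot(P[:,0]-604.8,P[:,1]+85); q=P[(d<24)&(P[:,2]>76)&(P[:,2]<85)]; g=P[(d<46)&(P[:,2]>26)&(P[:,2]<34)]
    for q in (q,g): print(((np.percentile(q,1,0)+np.percentile(q,99,0))/2).round(1))
E
```

```text
7.2333 [ 545.75 -151.2   267.63] 12.22 [-0.001   0.0013  0.0027]
15 [30.13 -0.5   2.   15.  ]
20 [36.53 -0.5   2.5  20.  ]
[604.7 -85.   79.5]
[604.8 -85.   29.9]
7.2833 [ 545.85 -149.64  267.71] 12.29 [0.0009 0.0011 0.0038]
15 [28.67 -0.5   2.5  15.  ]
20 [36.66 -0.5   2.5  20.  ]
[604.6 -85.1  79.5]
[604.8 -85.   29.9]
7.3333 [ 545.95 -148.78  267.84] 12.34 [0.0013 0.001  0.0051]
15 [29.65 -0.5   2.   15.  ]
20 [36.44 -0.5   2.5  20.  ]
[604.4 -85.1  79.7]
[604.9 -85.   29.9]
```

Call:
play_rows --moves '[{"x": 0.48,"y": -0.36,"z": 0.3,"wx": 0,"wy": 0,"wz": 0,"jaw": 30},{"x": 0.48,"y": -0.36,"z": 0.3,"wx": 0,"wy": 0,"wz": 0,"jaw": 30},{"x": 0.48,"y": -0.36,"z": 0.3,"wx": 0,"wy": 0,"wz": 0,"jaw": 30},{"x": 0.48,"y": -0.36,"z": 0.3,"wx": 0,"wy": 0,"wz": 0,"jaw": 30},{"x": 0.48,"y": -0.36,"z": 0.3,"wx": 0,"wy": 0,"wz": 0,"jaw": 30}]'

```text
t: 7.8
eef_pos: [605.4, -78.9, 222.9]
orientation: [-3.123, -0.339, 0.0]
contact_force: [-0.2, 0.3, -1.6]
finger_gap: 39.2
```

Call:
play_rows --moves '[{"x": 0,"y": 0,"z": 0.3,"wx": 0,"wy": 0,"wz": 0,"jaw": 30},{"x": 0,"y": 0,"z": 0.3,"wx": 0,"wy": 0,"wz": 0,"jaw": 30},{"x": 0,"y": 0,"z": 0.3,"wx": 0,"wy": 0,"wz": 0,"jaw": 30},{"x": 0,"y": 0,"z": 0.1,"wx": 0,"wy": 0,"wz": 0,"jaw": 30},{"x": 0,"y": 0,"z": 0,"wx": 0,"wy": 0,"wz": 0,"jaw": 30}]'

```text
t: 8.22
eef_pos: [603.9, -81.5, 191.9]
orientation: [-3.123, -0.335, 0.004]
contact_force: [-0.4, -1.1, -2.0]
finger_gap: 39.4
```

Call:
play_rows --moves '[{"x": 0,"y": 0,"z": 0,"wx": 0,"wy": 0,"wz": 0,"jaw": 30},{"x": 0,"y": 0,"z": 0,"wx": 0,"wy": 0,"wz": 0,"jaw": 30},{"x": 0,"y": 0,"z": 0,"wx": 0,"wy": 0,"wz": 0,"jaw": 30},{"x": 0,"y": 0,"z": 0,"wx": 0,"wy": 0,"wz": 0,"jaw": 30},{"x": 0,"y": 0,"z": 0,"wx": 0,"wy": 0,"wz": 0,"jaw": 30}]'

```text
t: 8.63
eef_pos: [605.3, -81.7, 194.0]
orientation: [3.123, 0.335, 0.002]
contact_force: [-0.3, -0.8, -1.9]
finger_gap: 39.3
```

```bash
python3 - <<'E'
from h import *
p=[]
for k in range(6):
    c=shot('top'); s,T=pose(); p.append(np.r_[s['eef_pos'],yaw(),s['contact_force']]); print(s['t'],p[-1].round(2),R.from_matrix(T[:3,:3]@down(12.2).T).as_rotvec().round(4))
m=np.mean(p,0); print(m.round(2)); d=np.array([604.8,-82.6])-m[:2]; a=np.radians(m[3])
print('tool shift mm',d@[np.cos(a),np.sin(a)],d@[np.sin(a),-np.cos(a)])
E
```

```text
8.6833 [ 6.0525e+02 -8.1620e+01  1.9383e+02  1.2270e+01  3.5000e-01 -5.1000e-01
 -2.1200e+00] [-0.0002 -0.0008  0.0012]
8.7333 [605.19 -81.55 193.72  12.27  -0.78  -0.69  -1.98] [-0.0002 -0.0006  0.0013]
8.7833 [ 6.0517e+02 -8.1520e+01  1.9361e+02  1.2270e+01 -2.2000e-01  3.4000e-01
 -2.3600e+00] [-0.0001 -0.0004  0.0013]
8.8333 [ 6.0511e+02 -8.1470e+01  1.9346e+02  1.2280e+01 -8.5000e-01  4.0000e-02
 -2.8200e+00] [-0.     -0.0002  0.0014]
8.8833 [ 6.0510e+02 -8.1450e+01  1.9343e+02  1.2280e+01 -3.0000e-02  3.9000e-01
 -2.1100e+00] [-0.     -0.0001  0.0014]
8.9333 [ 6.0508e+02 -8.1410e+01  1.9338e+02  1.2280e+01  2.1000e-01  6.8000e-01
 -2.3100e+00] [-0.     -0.      0.0015]
[ 6.0515e+02 -8.1500e+01  1.9357e+02  1.2280e+01 -2.2000e-01  4.0000e-02
 -2.2800e+00]
tool shift mm -0.5753285698351938 0.9978061756841207
```

Call:
play_rows --moves '[{"x": -0.017,"y": 0.037,"z": 0.08,"wx": 0,"wy": 0,"wz": 0,"jaw": 30},{"x": 0,"y": 0,"z": 0.08,"wx": 0,"wy": 0,"wz": 0,"jaw": 30},{"x": 0,"y": 0,"z": 0.08,"wx": 0,"wy": 0,"wz": 0,"jaw": 30},{"x": 0,"y": 0,"z": 0.08,"wx": 0,"wy": 0,"wz": 0,"jaw": 30},{"x": 0,"y": 0,"z": 0.08,"wx": 0,"wy": 0,"wz": 0,"jaw": 30}]'

```text
t: 9.35
eef_pos: [604.7, -82.6, 180.9]
orientation: [-3.123, -0.336, 0.001]
contact_force: [-0.4, -0.4, -2.2]
finger_gap: 39.2
```

Call:
play_rows --moves '[{"x": 0,"y": 0,"z": 0.05,"wx": 0,"wy": 0,"wz": 0,"jaw": 30},{"x": 0,"y": 0,"z": 0.05,"wx": 0,"wy": 0,"wz": 0,"jaw": 30},{"x": 0,"y": 0,"z": 0.05,"wx": 0,"wy": 0,"wz": 0,"jaw": 30},{"x": 0,"y": 0,"z": 0.05,"wx": 0,"wy": 0,"wz": 0,"jaw": 30},{"x": 0,"y": 0,"z": 0,"wx": 0,"wy": 0,"wz": 0,"jaw": 30}]'

```text
t: 9.77
eef_pos: [604.6, -82.6, 175.0]
orientation: [-3.123, -0.336, 0.001]
contact_force: [0.0, 0.0, -2.4]
finger_gap: 38.6
```

```bash
python3 - <<'E'
from h import *
for k in range(3):
    shot('top'); s,T=pose(); print(s['t'],np.r_[s['eef_pos'],yaw(),s['contact_force'],s['ft_torque']].round(2))
E
```

```text
9.8167 [ 6.0470e+02 -8.2590e+01  1.7512e+02  1.2280e+01 -8.0000e-02 -2.3000e-01
 -1.5900e+00 -2.0000e-02 -1.0000e-02  2.0000e-02]
9.8667 [ 6.0475e+02 -8.2600e+01  1.7531e+02  1.2280e+01  8.1000e-01 -2.1000e-01
 -2.4300e+00  0.0000e+00 -0.0000e+00  5.0000e-02]
9.9167 [ 6.0484e+02 -8.2630e+01  1.7546e+02  1.2280e+01  4.5000e-01  5.2000e-01
 -2.2800e+00 -1.0000e-02  2.0000e-02  7.0000e-02]
```

Call:
play_rows --moves '[{"x": 0,"y": 0,"z": 0.12,"wx": 0,"wy": 0,"wz": 0,"jaw": 30},{"x": 0,"y": 0,"z": 0.12,"wx": 0,"wy": 0,"wz": 0,"jaw": 30},{"x": 0,"y": 0,"z": 0.12,"wx": 0,"wy": 0,"wz": 0,"jaw": 30},{"x": 0,"y": 0,"z": 0.12,"wx": 0,"wy": 0,"wz": 0,"jaw": 30},{"x": 0,"y": 0,"z": 0.12,"wx": 0,"wy": 0,"wz": 0,"jaw": 30}]'

```text
t: 10.33
eef_pos: [604.6, -82.6, 156.7]
orientation: [-3.123, -0.336, 0.001]
contact_force: [-0.1, -0.3, -2.1]
finger_gap: 39.5
```

Call:
play_rows --moves '[{"x": 0,"y": 0,"z": 0.15,"wx": 0,"wy": 0,"wz": 0,"jaw": 30},{"x": 0,"y": 0,"z": 0.15,"wx": 0,"wy": 0,"wz": 0,"jaw": 30},{"x": 0,"y": 0,"z": 0.15,"wx": 0,"wy": 0,"wz": 0,"jaw": 30},{"x": 0,"y": 0,"z": 0.15,"wx": 0,"wy": 0,"wz": 0,"jaw": 30},{"x": 0,"y": 0,"z": 0.1,"wx": 0,"wy": 0,"wz": 0,"jaw": 30}]'

```text
t: 10.75
eef_pos: [604.5, -82.6, 135.5]
orientation: [-3.123, -0.336, 0.001]
contact_force: [-0.2, -1.3, -2.7]
finger_gap: 38.6
```

Call:
play_rows --moves '[{"x": 0,"y": 0,"z": 0.05,"wx": 0,"wy": 0,"wz": 0,"jaw": 30},{"x": 0,"y": 0,"z": 0.05,"wx": 0,"wy": 0,"wz": 0,"jaw": 30},{"x": 0,"y": 0,"z": 0.05,"wx": 0,"wy": 0,"wz": 0,"jaw": 30},{"x": 0,"y": 0,"z": 0,"wx": 0,"wy": 0,"wz": 0,"jaw": 30},{"x": 0,"y": 0,"z": 0,"wx": 0,"wy": 0,"wz": 0,"jaw": 30}]'

```text
t: 11.17
eef_pos: [604.9, -82.6, 132.0]
orientation: [3.123, 0.336, 0.0]
contact_force: [1.2, 0.8, -2.5]
finger_gap: 39.0
```

Call:
play_rows --moves '[{"x": 0,"y": 0,"z": 0.05,"wx": 0,"wy": 0,"wz": 0,"jaw": 30},{"x": 0,"y": 0,"z": 0.05,"wx": 0,"wy": 0,"wz": 0,"jaw": 30},{"x": 0,"y": 0,"z": 0.03,"wx": 0,"wy": 0,"wz": 0,"jaw": 30},{"x": 0,"y": 0,"z": 0,"wx": 0,"wy": 0,"wz": 0,"jaw": 30},{"x": 0,"y": 0,"z": 0,"wx": 0,"wy": 0,"wz": 0,"jaw": 30}]'

```text
t: 11.58
eef_pos: [605.1, -82.7, 129.7]
orientation: [3.123, 0.336, 0.002]
contact_force: [-3.0, 0.5, 5.6]
finger_gap: 39.2
```

Call:
play_rows --moves '[{"x": 0,"y": 0,"z": 0.05,"wx": 0,"wy": 0,"wz": 0,"jaw": 30},{"x": 0,"y": 0,"z": 0,"wx": 0,"wy": 0,"wz": 0,"jaw": 30},{"x": 0,"y": 0,"z": 0,"wx": 0,"wy": 0,"wz": 0,"jaw": 30},{"x": 0,"y": 0,"z": 0,"wx": 0,"wy": 0,"wz": 0,"jaw": 30},{"x": 0,"y": 0,"z": 0,"wx": 0,"wy": 0,"wz": 0,"jaw": 30}]'

```text
t: 12.0
eef_pos: [605.1, -82.8, 129.7]
orientation: [3.123, 0.336, 0.003]
contact_force: [-4.0, 0.4, 10.8]
finger_gap: 39.1
```

```bash
python3 - <<'E'
from h import *
c=shot('wrist'); s,T=pose(); print(s['t'],np.r_[s['eef_pos'],yaw(),s['contact_force'],s['ft_torque']].round(2))
P=cloud(c,np.ones((384,512),bool)); q=P[(np.hypot(P[:,0]-605,P[:,1]+85)<21)&(P[:,2]>85)&(P[:,2]<100)]; print('gauge top z',np.median(q[:,2]),np.percentile(q[:,2],[5,95]))
q=P[(np.hypot(P[:,0]-605,P[:,1]+85)<15)&(P[:,2]>70)&(P[:,2]<86)]; print('shaft top z inside',np.median(q[:,2]),len(q))
E
```

```text
12.05 [ 6.0511e+02 -8.2770e+01  1.2967e+02  1.2280e+01 -5.4700e+00  9.4000e-01
  1.0520e+01  1.5000e-01  1.0800e+00 -2.0000e-02]
gauge top z 93.98672145712044 [86.37702356 95.69004619]
shaft top z inside 80.80249752277436 1790
```

Call:
play_rows --moves '[{"x": 0,"y": 0,"z": -0.3,"wx": 0,"wy": 0,"wz": 0,"jaw": 30},{"x": 0,"y": 0,"z": -0.4,"wx": 0,"wy": 0,"wz": 0,"jaw": 30},{"x": 0,"y": 0,"z": -0.5,"wx": 0,"wy": 0,"wz": 0,"jaw": 30},{"x": 0,"y": 0,"z": -0.6,"wx": 0,"wy": 0,"wz": 0,"jaw": 30},{"x": 0,"y": 0,"z": -0.7,"wx": 0,"wy": 0,"wz": 0,"jaw": 30}]'

```text
t: 12.47
eef_pos: [604.2, -82.5, 201.0]
orientation: [-3.123, -0.336, 0.004]
contact_force: [-0.4, -0.0, -3.0]
finger_gap: 39.8
```

Call:
play_rows --moves '[{"x": 0,"y": 0,"z": -0.8,"wx": 0,"wy": 0,"wz": 0,"jaw": 30},{"x": 0,"y": 0,"z": -0.8,"wx": 0,"wy": 0,"wz": 0,"jaw": 30},{"x": 0,"y": 0,"z": -0.8,"wx": 0,"wy": 0,"wz": 0,"jaw": 30},{"x": 0,"y": 0,"z": -0.8,"wx": 0,"wy": 0,"wz": 0,"jaw": 30},{"x": 0,"y": 0,"z": -0.8,"wx": 0,"wy": 0,"wz": 0,"jaw": 30}]'

```text
t: 12.88
eef_pos: [604.8, -82.6, 322.8]
orientation: [3.124, 0.336, 0.001]
contact_force: [1.0, -0.4, -3.4]
finger_gap: 39.3
```

```bash
python3 - <<'E'
from h import *
s,T=pose(); print(s['t'],s['eef_pos'],yaw(),s['joints'])
from collections import defaultdict
for n in ('top','scene'):
    c=shot(n)
    for l,z in [('hook',0),('hook_seat',152)]:
        for d in cams.mark_of(l,n):
            if d['confidence']>.4: print(n,l,d['confidence'],np.round(d['uv']),atz(c,d['uv'],z)[0].round(1))
    P=cloud(c,np.ones((384,512),bool)); P=P[(np.hypot(P[:,0]-520,P[:,1]+292)<140)]
    f=P[(P[:,2]>6)&(P[:,2]<17)&(np.hypot(P[:,0]-528,P[:,1]+292)<70)]; print(n,'foot',((np.percentile(f,1,0)+np.percentile(f,99,0))/2).round(1),(np.percentile(f,99,0)-np.percentile(f,1,0)).round(1),len(f))
    h=P[(P[:,2]>135)&(P[:,2]<200)]; print(h[np.argsort(h[:,0])].round(0).tolist())
E
```

```text
12.8833 [604.79406195 -82.60368192 322.80574205] 12.279827957320546 [-2.45586993e-01  2.84502141e-01  4.03807487e-01  1.68978202e+00
  6.53813230e-05  1.11088593e+00]
top hook 0.91 [323. 202.] [ 540.4 -290.8    0. ]
top hook_seat 0.8 [342. 222.] [ 473.6 -304.7  152. ]
top foot [ 531.9 -288.7   11.5] [94.5 88.5  9.9] 683
[[450.0, -313.0, 173.0], [450.0, -317.0, 170.0], [452.0, -310.0, 173.0], [452.0, -313.0, 172.0], [452.0, -316.0, 173.0], [455.0, -310.0, 166.0], [455.0, -310.0, 173.0], [455.0, -315.0, 166.0], [455.0, -315.0, 174.0], [458.0, -309.0, 160.0], [458.0, -311.0, 162.0], [458.0, -312.0, 169.0], [458.0, -314.0, 171.0], [458.0, -317.0, 169.0], [460.0, -309.0, 160.0], [460.0, -310.0, 166.0], [460.0, -313.0, 165.0], [460.0, -316.0, 165.0], [463.0, -308.0, 163.0], [463.0, -307.0, 157.0], [463.0, -311.0, 164.0], [463.0, -312.0, 168.0], [463.0, -317.0, 161.0], [466.0, -307.0, 158.0], [466.0, -309.0, 160.0], [466.0, -312.0, 160.0], [466.0, -314.0, 160.0], [468.0, -304.0, 158.0], [468.0, -307.0, 157.0], [468.0, -310.0, 157.0], [468.0, -313.0, 157.0], [471.0, -304.0, 159.0], [471.0, -
[... 4210 characters left out ...]
.0], [535.0, -288.0, 140.0], [536.0, -284.0, 141.0], [536.0, -287.0, 150.0], [537.0, -287.0, 174.0], [537.0, -295.0, 169.0], [537.0, -291.0, 174.0], [538.0, -282.0, 153.0], [538.0, -294.0, 142.0], [538.0, -289.0, 157.0], [538.0, -289.0, 152.0], [538.0, -291.0, 166.0], [539.0, -288.0, 167.0], [539.0, -287.0, 139.0], [539.0, -287.0, 172.0], [540.0, -283.0, 169.0], [540.0, -292.0, 158.0], [540.0, -290.0, 140.0], [540.0, -284.0, 164.0], [540.0, -283.0, 174.0], [540.0, -287.0, 164.0], [540.0, -289.0, 145.0], [541.0, -291.0, 163.0], [541.0, -289.0, 150.0], [541.0, -293.0, 140.0], [542.0, -290.0, 137.0], [542.0, -289.0, 174.0], [543.0, -291.0, 156.0], [543.0, -284.0, 153.0], [544.0, -291.0, 152.0]]
```

Call:
play_rows --moves '[{"x": -0.505,"y": 0.51,"z": 0,"wx": 0,"wy": 0,"wz": -0.044,"jaw": 30},{"x": -0.505,"y": 0.51,"z": 0,"wx": 0,"wy": 0,"wz": -0.044,"jaw": 30},{"x": -0.51,"y": 0.505,"z": 0,"wx": 0,"wy": 0,"wz": -0.044,"jaw": 30},{"x": -0.51,"y": 0.505,"z": 0,"wx": 0,"wy": 0,"wz": -0.044,"jaw": 30},{"x": -0.515,"y": 0.5,"z": 0,"wx": 0,"wy": 0,"wz": -0.044,"jaw": 30}]'

```text
t: 13.6
eef_pos: [545.7, -173.8, 318.6]
orientation: [-3.118, -0.367, 0.006]
contact_force: [0.5, -0.6, -2.0]
finger_gap: 39.2
```

Call:
play_rows --moves '[{"x": -0.515,"y": 0.5,"z": 0,"wx": 0,"wy": 0,"wz": -0.044,"jaw": 30},{"x": -0.515,"y": 0.5,"z": 0,"wx": 0,"wy": 0,"wz": -0.044,"jaw": 30},{"x": -0.52,"y": 0.495,"z": 0,"wx": 0,"wy": 0,"wz": -0.044,"jaw": 30},{"x": -0.52,"y": 0.495,"z": 0,"wx": 0,"wy": 0,"wz": -0.044,"jaw": 30},{"x": -0.525,"y": 0.49,"z": 0,"wx": 0,"wy": 0,"wz": -0.044,"jaw": 30}]'

```text
t: 14.02
eef_pos: [487.9, -264.6, 318.7]
orientation: [-3.113, -0.396, 0.005]
contact_force: [-0.3, 0.1, -2.7]
finger_gap: 39.1
```

Call:
play_rows --moves '[{"x": -0.525,"y": 0.49,"z": 0,"wx": 0,"wy": 0,"wz": -0.044,"jaw": 30},{"x": -0.525,"y": 0.49,"z": 0,"wx": 0,"wy": 0,"wz": -0.044,"jaw": 30},{"x": -0.53,"y": 0.485,"z": 0,"wx": 0,"wy": 0,"wz": -0.044,"jaw": 30},{"x": -0.53,"y": 0.485,"z": 0,"wx": 0,"wy": 0,"wz": -0.044,"jaw": 30},{"x": -0.53,"y": 0.485,"z": 0,"wx": 0,"wy": 0,"wz": -0.044,"jaw": 30}]'

```text
t: 14.43
eef_pos: [430.3, -355.5, 318.7]
orientation: [-3.109, -0.426, 0.004]
contact_force: [-0.1, -0.1, -1.7]
finger_gap: 39.2
```

Call:
play_rows --moves '[{"x": 0,"y": 0,"z": 0.6,"wx": 0,"wy": 0,"wz": 0,"jaw": 30},{"x": 0,"y": 0,"z": 0.6,"wx": 0,"wy": 0,"wz": 0,"jaw": 30},{"x": 0,"y": 0,"z": 0.6,"wx": 0,"wy": 0,"wz": 0,"jaw": 30},{"x": 0,"y": 0,"z": 0.6,"wx": 0,"wy": 0,"wz": 0,"jaw": 30},{"x": 0,"y": 0,"z": 0.5,"wx": 0,"wy": 0,"wz": 0,"jaw": 30}]'

```text
t: 14.85
eef_pos: [430.2, -354.2, 230.2]
orientation: [-3.108, -0.425, 0.005]
contact_force: [0.7, -0.2, -2.7]
finger_gap: 38.9
```

Call:
play_rows --moves '[{"x": 0,"y": 0,"z": 0,"wx": 0,"wy": 0,"wz": 0,"jaw": 30},{"x": 0,"y": 0,"z": 0,"wx": 0,"wy": 0,"wz": 0,"jaw": 30},{"x": 0,"y": 0,"z": 0,"wx": 0,"wy": 0,"wz": 0,"jaw": 30},{"x": 0,"y": 0,"z": 0,"wx": 0,"wy": 0,"wz": 0,"jaw": 30},{"x": 0,"y": 0,"z": 0,"wx": 0,"wy": 0,"wz": 0,"jaw": 30}]'

```text
t: 15.27
eef_pos: [432.0, -355.7, 235.9]
orientation: [3.111, 0.426, 0.002]
contact_force: [-0.3, -0.0, -2.4]
finger_gap: 38.7
```

```bash
python3 - <<'E'
from h import *
for k in range(2):
    c=shot('wrist'); s,T=pose(); print(s['t'],s['eef_pos'],yaw())
save(c,'w5.png',sc=1.2)
A=np.c_[cloud(c,np.ones((384,512),bool))]
I=(np.c_[A,np.ones(len(A))]@np.linalg.inv(T).T)[:,:3]
# hook in tool frame: z world 147..175
h=(A[:,2]>145)&(A[:,2]<182)&(I[:,0]>25)&(I[:,0]<160)&(I[:,1]<-5)&(I[:,1]>-65)
q=I[h]; w=A[h]; 
for a in range(30,150,8):
    m=(q[:,0]>=a)&(q[:,0]<a+8)
    if m.sum()>3: print('tool x',a,m.sum(),'y mid',((q[m,1].min()+q[m,1].max())/2).round(1),'rng',q[m,1].min().round(1),q[m,1].max().round(1),'world z top',np.percentile(w[m,2],90).round(1),'world',w[m,:2].mean(0).round(1))
# handle top bar in tool frame
b=(abs(I[:,0])<12)&(I[:,1]<-24)&(I[:,1]>-62)&(I[:,2]<60)&(I[:,2]>30)
hb=I[b]; print('handle',len(hb),hb.mean(0).round(1),hb.min(0).round(1),hb.max(0).round(1))
for a in range(-58,-24,6):
    m=(hb[:,1]>=a)&(hb[:,1]<a+6); print(a,m.sum(),np.median(hb[m],0).round(1) if m.sum() else '')
E
```

```text
15.3167 [ 431.94444264 -355.73779992  235.84809494] 15.583928399659776
15.3667 [ 431.91599467 -355.67808332  235.68188626] 15.585682541262148
tool x 30 339 y mid -20.9 rng -36.7 -5.0 world z top 173.8 world [ 455.7 -315.2]
tool x 38 226 y mid -32.6 rng -36.9 -28.3 world z top 168.2 world [ 463.1 -311.8]
tool x 46 270 y mid -31.8 rng -36.8 -26.8 world z top 158.3 world [ 471.6 -310.7]
tool x 54 282 y mid -31.8 rng -36.8 -26.8 world z top 158.1 world [ 479.  -308.7]
tool x 62 275 y mid -32.3 rng -36.8 -27.7 world z top 158.2 world [ 486.8 -306.4]
tool x 70 334 y mid -31.8 rng -36.9 -26.8 world z top 159.8 world [ 494.8 -304.3]
tool x 78 365 y mid -32.0 rng -37.0 -27.0 world z top 163.3 world [ 502.3 -302.1]
tool x 86 397 y mid -32.0 rng -37.0 -27.1 world z top 167.0 world [ 510. -300.]
tool x 94 418 y mid -32.1 rng -37.0 -27.2 world z top 170.5 world [ 517.6 -297.9]
tool x 102 909 y mid -32.4 rng -39.0 -25.7 world z top 175.6 world [ 525.9 -294.3]
tool x 110 530 y mid -32.0 rng -39.1 -25.0 world z top 177.6 world [ 531.1 -292. ]
handle 1463 [  0.1 -39.6  41.1] [ -4.  -51.9  37.4] [  4.2 -24.   59.9]
-58 0 
-52 443 [  0.1 -49.8  41.3]
-46 295 [  0.1 -43.1  39.5]
-40 281 [ -0.2 -37.1  39.5]
-34 277 [ -0.2 -31.1  39.5]
-28 167 [ -0.2 -26.   39.7]
```

View pics/w5.png

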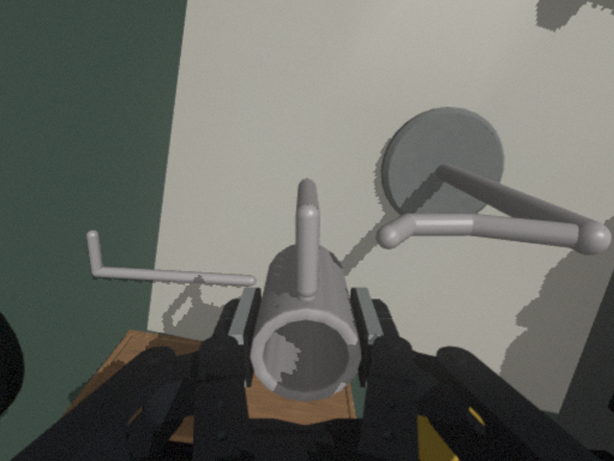

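Seen here: the hook runs from its tip at (390,237) to the post at (590,235), parallel to the tool's x. The handle top bar is at (308,250). The eye is 2.9 mm off in tool y and about 9.5 mm too high, and the hook seat is 57.5 mm ahead in x.

Call:
play_rows --moves '[{"x": 0,"y": 0.03,"z": 0.1,"wx": 0,"wy": 0,"wz": 0,"jaw": 30},{"x": 0,"y": 0.03,"z": 0.1,"wx": 0,"wy": 0,"wz": 0,"jaw": 30},{"x": 0,"y": 0.035,"z": 0.1,"wx": 0,"wy": 0,"wz": 0,"jaw": 30},{"x": 0,"y": 0,"z": 0,"wx": 0,"wy": 0,"wz": 0,"jaw": 30},{"x": 0,"y": 0,"z": 0,"wx": 0,"wy": 0,"wz": 0,"jaw": 30}]'

```text
t: 15.78
eef_pos: [432.0, -357.9, 224.8]
orientation: [-3.112, -0.426, 0.001]
contact_force: [0.2, -0.2, -1.9]
finger_gap: 39.0
```

```bash
python3 - <<'E'
from h import *
for k in range(3):
    c=shot('wrist'); s,T=pose(); print(s['t'],s['eef_pos'],yaw())
A=np.c_[cloud(c,np.ones((384,512),bool))]
I=(np.c_[A,np.ones(len(A))]@np.linalg.inv(T).T)[:,:3]
h=(A[:,2]>145)&(A[:,2]<182)&(I[:,0]>38)&(I[:,0]<98)&(I[:,1]<-5)&(I[:,1]>-65); q=I[h]; print('hook y',(q[:,1].min()+q[:,1].max())/2)
h=(A[:,2]>145)&(A[:,2]<182)&(I[:,0]>24)&(I[:,0]<38)&(I[:,1]<-25)&(I[:,1]>-65); print('tip z',np.percentile(A[h,2],[50,98]),I[h].min(0))
b=(abs(I[:,0])<12)&(I[:,1]<-24)&(I[:,1]>-62)&(I[:,2]<60)&(I[:,2]>30); print('handle',I[b].min(0),T[2,3]-np.median(I[b&(I[:,1]>-46)],0)[2])
E
```

```text
15.8333 [ 432.12510215 -357.9499163   225.07702303] 15.576879484850178
15.8833 [ 432.21010791 -358.0062321   225.30721133] 15.581706776345749
15.9333 [ 432.24589386 -358.05478109  225.48214079] 15.580544889136853
hook y -34.167950689813665
tip z [171.73547098 174.21196156] [ 28.26586707 -39.26050877  50.79841572]
handle [ -4.03264185 -52.00780015  37.57630583] 185.5513824638515
```

Call:
play_rows --moves '[{"x": 0.06,"y": 0,"z": -0.02,"wx": 0,"wy": 0,"wz": 0,"jaw": 30},{"x": 0.12,"y": 0,"z": 0,"wx": 0,"wy": 0,"wz": 0,"jaw": 30},{"x": 0.15,"y": 0,"z": 0,"wx": 0,"wy": 0,"wz": 0,"jaw": 30},{"x": 0.15,"y": 0,"z": 0,"wx": 0,"wy": 0,"wz": 0,"jaw": 30},{"x": 0.15,"y": 0,"z": 0,"wx": 0,"wy": 0,"wz": 0,"jaw": 30}]'

```text
t: 16.35
eef_pos: [451.1, -352.8, 226.2]
orientation: [3.112, 0.426, 0.0]
contact_force: [0.6, 1.0, -2.6]
finger_gap: 38.8
```

Call:
play_rows --moves '[{"x": 0.15,"y": 0,"z": 0,"wx": 0,"wy": 0,"wz": 0,"jaw": 30},{"x": 0.15,"y": 0,"z": 0,"wx": 0,"wy": 0,"wz": 0,"jaw": 30},{"x": 0.15,"y": 0,"z": 0,"wx": 0,"wy": 0,"wz": 0,"jaw": 30},{"x": 0.15,"y": 0,"z": 0,"wx": 0,"wy": 0,"wz": 0,"jaw": 30},{"x": 0.15,"y": 0,"z": 0,"wx": 0,"wy": 0,"wz": 0,"jaw": 30}]'

```text
t: 16.77
eef_pos: [472.6, -346.7, 226.0]
orientation: [-3.112, -0.426, 0.0]
contact_force: [0.8, 0.2, -3.0]
finger_gap: 39.2
```

Call:
play_rows --moves '[{"x": 0.15,"y": 0,"z": 0,"wx": 0,"wy": 0,"wz": 0,"jaw": 30},{"x": 0.15,"y": 0,"z": 0,"wx": 0,"wy": 0,"wz": 0,"jaw": 30},{"x": 0.12,"y": 0,"z": 0,"wx": 0,"wy": 0,"wz": 0,"jaw": 30},{"x": 0.08,"y": 0,"z": 0,"wx": 0,"wy": 0,"wz": 0,"jaw": 30},{"x": 0,"y": 0,"z": 0,"wx": 0,"wy": 0,"wz": 0,"jaw": 30}]'

```text
t: 17.18
eef_pos: [487.1, -342.7, 226.0]
orientation: [-3.112, -0.427, -0.0]
contact_force: [-0.9, 1.2, -1.8]
finger_gap: 38.8
```

Call:
play_rows --moves '[{"x": 0,"y": 0,"z": 0.1,"wx": 0,"wy": 0,"wz": 0,"jaw": 30},{"x": 0,"y": 0,"z": 0.12,"wx": 0,"wy": 0,"wz": 0,"jaw": 30},{"x": 0,"y": 0,"z": 0.12,"wx": 0,"wy": 0,"wz": 0,"jaw": 30},{"x": 0,"y": 0,"z": 0.12,"wx": 0,"wy": 0,"wz": 0,"jaw": 30},{"x": 0,"y": 0,"z": 0.08,"wx": 0,"wy": 0,"wz": 0,"jaw": 30}]'

```text
t: 17.6
eef_pos: [486.2, -342.8, 208.9]
orientation: [-3.112, -0.425, 0.001]
contact_force: [0.2, 0.1, -2.3]
finger_gap: 39.2
```

```bash
python3 - <<'E'
from h import *
c=shot('wrist'); s,T=pose(); print(s['t'],s['eef_pos'],yaw(),s['contact_force']); save(c,'w6.png',sc=1.2)
E
```

```text
17.65 [ 486.04472026 -342.60473688  208.4556608 ] 15.56736705174712 [-0.6260188  -0.08705636 -3.13090616]
```

View pics/w6.png

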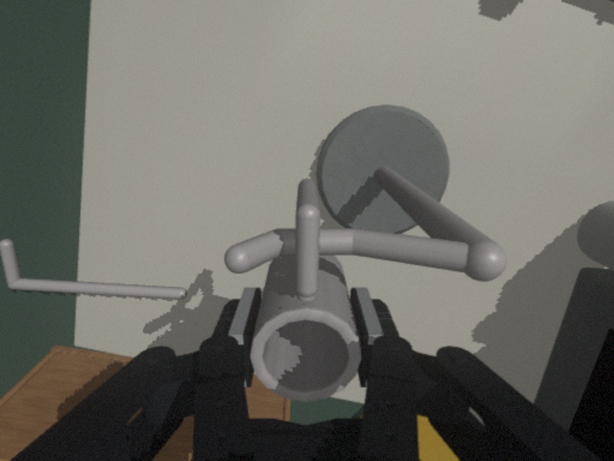

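The bar passes through the loop just below the handle top, at (308,240). I'll seat the loop on the bar, release, and withdraw upward.

Call:
play_rows --moves '[{"x": 0,"y": 0,"z": 0.06,"wx": 0,"wy": 0,"wz": 0,"jaw": 30},{"x": 0,"y": 0,"z": 0.05,"wx": 0,"wy": 0,"wz": 0,"jaw": 30},{"x": 0,"y": 0,"z": 0.04,"wx": 0,"wy": 0,"wz": 0,"jaw": 30},{"x": 0,"y": 0,"z": 0,"wx": 0,"wy": 0,"wz": 0,"jaw": 30},{"x": 0,"y": 0,"z": 0,"wx": 0,"wy": 0,"wz": 0,"jaw": 30}]'

```text
t: 18.07
eef_pos: [486.6, -342.9, 205.4]
orientation: [3.113, 0.426, 0.0]
contact_force: [-0.4, -0.0, -1.7]
finger_gap: 39.0
```

```bash
python3 - <<'E'
from h import *
for k in range(3): shot('scene'); s,T=pose(); print(s['t'],s['eef_pos'],s['contact_force'],s['ft_torque'])
E
```

```text
18.1167 [ 486.63475896 -342.9466991   205.51115239] [ 0.85830312  1.10014259 -3.19802386] [-0.04625026 -0.00544022 -0.01938557]
18.1667 [ 486.67103894 -342.94702326  205.54882853] [ 1.32408557  0.23908044 -2.53008411] [-0.04551595  0.03152938  0.02559129]
18.2167 [ 486.67657092 -342.97281963  205.59858856] [-0.15813566 -0.15712313 -1.48084449] [-0.03813127  0.02132993  0.05743089]
```

Call:
play_rows --moves '[{"x": 0,"y": 0,"z": 0.035,"wx": 0,"wy": 0,"wz": 0,"jaw": 30},{"x": 0,"y": 0,"z": 0,"wx": 0,"wy": 0,"wz": 0,"jaw": 30},{"x": 0,"y": 0,"z": 0,"wx": 0,"wy": 0,"wz": 0,"jaw": 30},{"x": 0,"y": 0,"z": 0,"wx": 0,"wy": 0,"wz": 0,"jaw": 70},{"x": 0,"y": 0,"z": 0,"wx": 0,"wy": 0,"wz": 0,"jaw": 70}]'

```text
t: 18.63
eef_pos: [486.8, -343.1, 204.9]
orientation: [3.112, 0.426, 0.001]
contact_force: [-0.0, 0.3, 0.1]
finger_gap: 62.2
```

Call:
play_rows --moves '[{"x": 0,"y": 0,"z": -0.3,"wx": 0,"wy": 0,"wz": 0,"jaw": 70},{"x": 0,"y": 0,"z": -0.7,"wx": 0,"wy": 0,"wz": 0,"jaw": 70},{"x": 0,"y": 0,"z": -0.9,"wx": 0,"wy": 0,"wz": 0,"jaw": 70},{"x": 0,"y": 0,"z": -0.9,"wx": 0,"wy": 0,"wz": 0,"jaw": 70},{"x": 0,"y": 0,"z": -0.9,"wx": 0,"wy": 0,"wz": 0,"jaw": 70}]'

```text
t: 19.05
eef_pos: [486.4, -342.8, 317.5]
orientation: [3.112, 0.426, 0.001]
contact_force: [0.1, -0.3, 0.2]
finger_gap: 70.4
```

Call:
play_rows --moves '[{"x": 0,"y": 0.5,"z": -0.3,"wx": 0,"wy": 0,"wz": 0,"jaw": 70},{"x": 0,"y": 0.5,"z": 0,"wx": 0,"wy": 0,"wz": 0,"jaw": 70},{"x": 0,"y": 0.5,"z": 0,"wx": 0,"wy": 0,"wz": 0,"jaw": 70},{"x": 0,"y": 0,"z": 0,"wx": 0,"wy": 0,"wz": 0,"jaw": 70},{"x": 0,"y": 0,"z": 0,"wx": 0,"wy": 0,"wz": 0,"jaw": 70}]'

```text
t: 19.47
eef_pos: [498.6, -386.6, 324.7]
orientation: [-3.113, -0.425, -0.0]
contact_force: [-0.1, -0.6, 0.4]
finger_gap: 69.6
```

```bash
python3 - <<'E'
from h import *
for k in range(60): cams.read_camera('scene')
c=shot('wrist'); s,T=pose(); print(s['t'],s['eef_pos'],s['contact_force'],s['finger_gap'])
save(c,'w7.png',sc=1)
M=[]
for k in range(8):
    c=shot('wrist'); P=cloud(c,np.ones((384,512),bool))
    q=P[(P[:,2]>75)&(P[:,2]<146)&(np.hypot(P[:,0]-481,P[:,1]+306)<45)]
    print(len(q),np.median(q,0).round(1),q.min(0).round(0),q.max(0).round(0))
E
```

```text
22.5167 [ 498.66539305 -386.2449359   324.31681385] [1.25354889 0.57649567 0.9147839 ] 69.98715400777728
2345 [ 474.5 -294.1  125.9] [ 448. -336.  108.] [ 502. -266.  143.]
2400 [ 477.8 -303.4  123.2] [ 450. -345.  101.] [ 503. -272.  146.]
2399 [ 480.8 -322.2  122.7] [ 453. -351.  101.] [ 506. -279.  146.]
2189 [ 481.8 -325.   126.7] [ 454. -351.  100.] [ 507. -278.  146.]
2192 [ 481.7 -325.1  126.8] [ 454. -351.   99.] [ 507. -277.  146.]
2383 [ 480.7 -322.6  123. ] [ 453. -351.  100.] [ 506. -279.  146.]
2424 [ 478.4 -306.2  123. ] [ 451. -346.  102.] [ 504. -273.  146.]
2365 [ 475.4 -296.3  125. ] [ 448. -339.   97.] [ 502. -267.  146.]
```

View pics/w7.png

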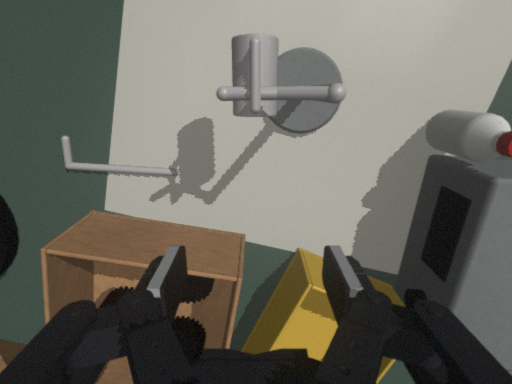

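The gauge hangs on the hook at (255,93), with the tube below it and still swinging a little. I'll wait several seconds and check again.

```bash
python3 - <<'E'
from h import *
for k in range(60): cams.read_camera('scene')
for k in range(8):
    c=shot('wrist'); P=cloud(c,np.ones((384,512),bool))
    q=P[(P[:,2]>75)&(P[:,2]<146)&(np.hypot(P[:,0]-481,P[:,1]+306)<45)]
    print(round(monitor.observe()['t'],2),len(q),np.median(q,0).round(1),q.min(0).round(0),q.max(0).round(0))
E
```

```text
25.97 2417 [ 478.7 -311.2  122.8] [ 451. -347.  102.] [ 505. -273.  146.]
26.02 2418 [ 478.7 -312.1  122.8] [ 451. -346.  102.] [ 504. -273.  146.]
26.07 2418 [ 478.7 -311.2  122.8] [ 451. -347.  102.] [ 504. -273.  146.]
26.12 2426 [ 478.6 -311.1  122.9] [ 451. -347.  102.] [ 504. -273.  145.]
26.17 2424 [ 478.7 -311.9  122.8] [ 451. -347.  101.] [ 504. -273.  146.]
26.22 2421 [ 478.7 -311.1  122.8] [ 451. -347.  102.] [ 505. -274.  146.]
26.27 2420 [ 478.7 -310.2  122.7] [ 451. -347.  102.] [ 504. -274.  146.]
26.32 2421 [ 478.7 -311.5  122.8] [ 451. -347.  102.] [ 504. -274.  146.]
```

Call:
play_rows --moves '[{"x": 0,"y": 0,"z": 0,"wx": 0,"wy": 0,"wz": 0,"jaw": 70},{"x": 0,"y": 0,"z": 0,"wx": 0,"wy": 0,"wz": 0,"jaw": 70},{"x": 0,"y": 0,"z": 0,"wx": 0,"wy": 0,"wz": 0,"jaw": 70},{"x": 0,"y": 0,"z": 0,"wx": 0,"wy": 0,"wz": 0,"jaw": 70},{"x": 0,"y": 0,"z": 0,"wx": 0,"wy": 0,"wz": 0,"jaw": 70}]'

```text
t: 26.73
eef_pos: [498.7, -386.2, 324.3]
orientation: [-3.113, -0.426, 0.0]
contact_force: [-0.1, -0.4, 0.7]
finger_gap: 69.8
```

Call:
play_rows --moves '[{"x": 0,"y": 0,"z": 0,"wx": 0,"wy": 0,"wz": 0,"jaw": 70},{"x": 0,"y": 0,"z": 0,"wx": 0,"wy": 0,"wz": 0,"jaw": 70},{"x": 0,"y": 0,"z": 0,"wx": 0,"wy": 0,"wz": 0,"jaw": 70},{"x": 0,"y": 0,"z": 0,"wx": 0,"wy": 0,"wz": 0,"jaw": 70},{"x": 0,"y": 0,"z": 0,"wx": 0,"wy": 0,"wz": 0,"jaw": 70}]'

```text
t: 27.15
eef_pos: [498.7, -386.2, 324.3]
orientation: [3.113, 0.426, -0.0]
contact_force: [-0.3, 0.4, 0.0]
finger_gap: 70.6
```

```bash
python3 - <<'E'
from h import *
for k in range(6):
    c=shot('wrist'); P=cloud(c,np.ones((384,512),bool))
    q=P[(P[:,2]>75)&(P[:,2]<146)&(np.hypot(P[:,0]-481,P[:,1]+306)<45)]
    print(round(monitor.observe()['t'],2),len(q),np.median(q,0).round(1),q.min(0).round(0),q.max(0).round(0))
c=shot('top'); save(c,'t3.png',(90,80,400,310),2.5)
E
```

```text
27.2 2425 [ 478.7 -311.9  123. ] [ 451. -347.  102.] [ 504. -273.  146.]
27.25 2423 [ 478.6 -311.3  122.9] [ 451. -347.  103.] [ 504. -273.  146.]
27.3 2417 [ 478.6 -311.7  122.8] [ 451. -347.  101.] [ 504. -274.  145.]
27.35 2424 [ 478.6 -311.8  122.8] [ 451. -347.  102.] [ 505. -274.  146.]
27.4 2423 [ 478.6 -311.5  122.9] [ 451. -347.  102.] [ 505. -273.  146.]
27.45 2427 [ 478.7 -311.9  122.8] [ 451. -347.  102.] [ 505. -274.  146.]
```

View pics/t3.png

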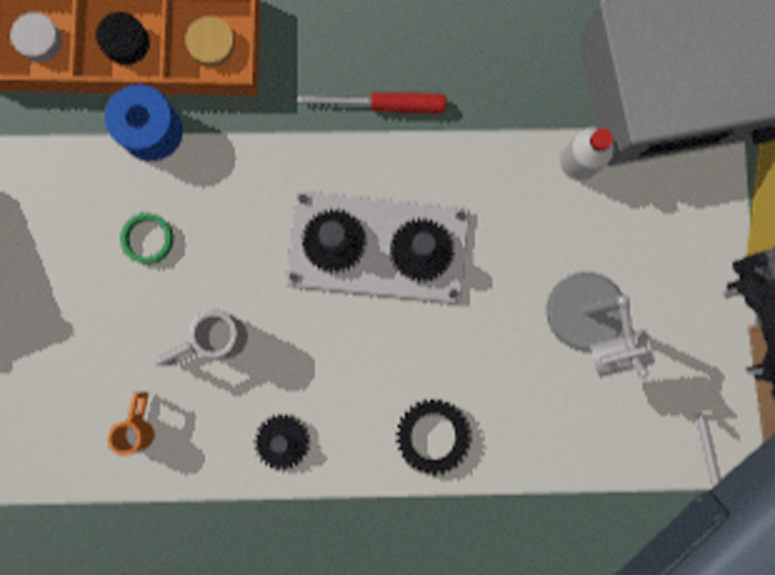

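The gauge hangs still on the hook at (622,352), and everything else is where it was at the start. I'm handing in.

```bash
python3 -c "
from workcell import bot; print(bot.sign_off())"
```

```text
the job is handed in; nothing more can be done
None
```

I handed the job in at about 27.5 s, with the small grey gauge hanging by its eye on the hook and the robot clear of it.

- **Fit:** I tried the gauge only on the shaft at seat_b (the block's -y end), which looked like the 28 mm one in the wrist camera. It slid all the way down and met the gear at the expected height, with about 13 N of contact. Its top then measured 94 mm above the bench, which matches sitting on the gear. I did not try the gauge on the other shaft. I took that one as oversize because it looked about 32 mm across.
- **Hanging:** I lifted the gauge off, passed the loop over the hook tip without touching it, set it on the bar and let go. It was still swinging 3–4 s after I let go, so I waited. At 27 s its position stayed within about 1 mm over repeated readings.
- **Rest of the bench:** The last top picture shows everything else where it was at the start. The arm hides part of the hex key there, but it had not been touched.

One batch of moves was refused because some keys were missing, which cost no robot time. I viewed 11 pictures, one over the budget.

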